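# Check the spring scale with a weight freed from its sleeve

## Task

The brass check weight sits tight inside its wooden storage sleeve: pick up the push rod by its square grip and push the weight right out of the far end with it, so that it stands on the landing, then lay the rod flat on the desk again. Hang the weight by its stirrup on the hook of the spring scale, letting the hook sink gently as it takes the load and never driving it down near its stop, then let go and wait until it hangs still. Do not move the weight with the fingers before it is out of the sleeve, and leave the other things on the desk undisturbed.

Things in the scene. Friction and masses are not known exactly. Their poses are not given: they have to be found in the camera images.
- sleeve: Storage sleeve, fixed on the desk pad (4 mm over the bare desk): wooden tunnel, brass-bound ends, on a dark base board. Origin under the tunnel's middle; x = push direction, from the open entrance (x = -35 mm) to the open exit (x = +35); z up. Inside 56 mm wide (y), 92 high, floor 12 above the origin; outside 68 wide, 110 high. A sprung strip in one side wall holds the weight tight: pushing takes about 3 to 12 N.
- sleeve_mouth (a point): Point in the plane of the sleeve's entrance, on its centre line, 29 mm above the sleeve's origin (half-way up the weight's block); axes as the sleeve's. Aim the rod's tip here and push along the sleeve's x axis.
- sleeve_landing (a point): Point on the landing's floor, 75 mm along x from the sleeve's origin; the pushed-out weight's middle should stand within 15 mm of it. The landing is the base board beyond the exit, level with the tunnel's floor between side rails 7 mm high, with a stop 14 mm high (face at sleeve x = 118 mm). The weight is out once its middle is past sleeve x = 58 mm.
- weight_eye (a point): Centre of the opening in the brass weight's stirrup, 57 mm above its underside. The stirrup is a rigid flat frame on the block: uprights 10 (x) by 8 (y) mm, 52 mm over their outer sides, and a top bar 8 mm high. The opening, seen through along x, is 36 wide and 46 high (23 mm up and down from here). Grasp across the uprights' outer sides (along y): the opening stays free for the hook.
- weight: The brass check weight: block 44 (x) by 52 (y) by 34 mm high under the stirrup, whole height 88 mm; loose, 0.28 to 0.46 kg (it varies). Origin under the middle of the block, z up. It starts upright in the sleeve, its x axis along the sleeve's.
- dowel_grip (a point): Centre of the push rod's dark square wooden grip, 70 mm long (x) and 24 by 24 mm (loose, 0.08 kg, lies on the desk with its axis 12 mm up). x points along the rod towards its tip. Grasp across y.
- dowel: The same push rod; origin under the middle of the grip, x along the rod.
- dowel_tip (a point): Tip of the push rod: blunt end of the light round dowel, 14 mm thick, 155 mm from the grip's centre along x; the dowel stands 120 mm out of the grip.
- scale: Spring scale, fixed to the desk: a grey column (26 by 40 mm, top 241 mm above the desk) on a dark base plate 12 mm thick reaching from x = -130 to +50 mm, y = +-50 mm. Origin on the desk under the column; the hook points along its -x axis, towards the robot.
- hook_seat (a point): Seat of the steel hook: the top of its bar (8 mm thick) is level with this point. 100 mm from the column's axis along -x, 185 mm above the desk when empty. The tip, 18 mm on along -x, rises to 13 mm above this point; from 17 mm along +x the bar's top is 10 mm above it, level to the carriage. Underside of the bar: 8 mm below this point. Axes as the scale's.
- hook (a joint): How far the hook has sunk, m: 0 empty, bottom stop at 0.070. Spring about 115 N/m with a little preload: it sinks about 22 mm under the lightest and 37 mm under the heaviest weight, and bobs about a second when let go. Do not drive it past 0.055.
- decanter: Tall clear glass bottle, 76 mm wide, 293 mm high, bystander; origin under its centre.
- tumbler: Clear glass tumbler, 81 mm wide, 93 mm high, bystander; origin under its centre.
- ink_bottle: Dark blue ink bottle with a black cap, 49 x 48 x 58 mm, bystander; origin under its centre.
- rubber_stamp: Rubber stamp with a black knob, 24 x 48 x 66 mm, bystander; origin under its centre.
- mug: White mug, 84 x 123 x 91 mm, bystander; origin under its centre.
Not all that is in view belongs to the job. What is meant by the weight is not green, and is the smaller of those in its own colour.

How it is judged (in metres and radians):
On the way, in this order (a step that is already met when the one before it is completed fails the run):
1. the held rod's tip pushes against the weight in the sleeve (contact force between dowel and weight above 0.5 N), for 0.05 s.
2. the weight stands upright on the landing, right out of the sleeve's far end (x of weight_eye in the frame of sleeve between 0.058 and 0.11 m and horizontal distance between weight_eye and sleeve_landing below 0.03 m and angle between weight_eye's own z axis and vertical below 0.2 rad and height (world z) of weight_eye below 0.085 m), for 0.1 s.
3. the weight hangs still on the sunken hook by its stirrup, let go (x of weight_eye in the frame of hook_seat between -0.012 and 0.012 m and z of weight_eye in the frame of hook_seat between -0.03 and -0.01 m and horizontal distance between weight_eye and hook_seat below 0.018 m and angle between weight_eye's own z axis and vertical below 0.25 rad and contact force between weight and scale above 1 N and value of joint hook above 0.012 m and velocity of joint hook between -0.01 and 0.01 m/s and linear speed of weight below 0.02 m/s and contact force between the fingers and weight below 0.05 N), for 0.5 s.
At the end, for the whole second after the job is handed in: The weight hangs upright (within 0.25 rad) by its stirrup from the scale's hook, the bar of the stirrup in the hook's seat within 12 mm along the hook, the hook sunk by more than 12 mm and still (under 10 mm/s); the push rod lies flat and at rest on the desk (x of weight_eye in the frame of hook_seat between -0.012 and 0.012 m and z of weight_eye in the frame of hook_seat between -0.03 and -0.01 m and horizontal distance between weight_eye and hook_seat below 0.018 m and angle between weight_eye's own z axis and vertical below 0.25 rad and contact force between weight and scale above 1 N and value of joint hook above 0.012 m and velocity of joint hook between -0.01 and 0.01 m/s and linear speed of each of weight, dowel below 0.02 m/s and height (world z) of dowel_grip below 0.03 m and angle between dowel_tip's own x axis and vertical above 1.4 rad); the robot touches nothing.
It fails at once if the fingers touch the weight before it is out of the sleeve (contact force between the fingers and weight above 0.5 N and x of weight_eye in the frame of sleeve between -0.055 and 0.055 m and y of weight_eye in the frame of sleeve between -0.028 and 0.028 m and height (world z) of weight_eye below 0.09 m).
It fails at once if the hook is driven or dropped down past 55 mm, near its bottom stop (value of joint hook above 0.055 m).
It fails at once if a bystander is shoved more than 30 mm or tipped over (distance of any of decanter, tumbler, ink_bottle, rubber_stamp, mug from where it was at the start of the episode above 0.03 m or angle between any of decanter, tumbler, ink_bottle, rubber_stamp, mug's own z axis and vertical above 0.4 rad).
It also fails if it takes over 64 s, if anything falls off the work surface, if the arm or the gripper's body presses on something with over 40 N, if the wrist force passes 120 N, or if a joint passes its speed limit or range.

## Robot

A 6-joint arm with a two-finger parallel gripper is mounted at the origin on a cart in front of the work surface, level with it; the furniture and walls round the work are solid. World frame = base frame: x ahead of the robot, y to its left, z up, the work surface at z = 0. Lengths are in m, angles in degrees, forces in N, time in s.
With the tool pointing down it reaches from about 0.35 to 0.925 m from the base axis. Payload 6.4 kg.
Tool frame: the origin (TCP) lies between the finger pads; the fingertips stand ctrl.tips_ahead ahead of it and the grasp point (between the pads) is the TCP (ctrl.tips_ahead is the distance from the TCP to the fingertips, in m); z points along the fingers, y is the direction in which the jaws open and shut (so a half turn about z gives the same grasp; the last joint's range is limited). The gripper opens to 85 mm and grips with 20 to 120 N. Pads are 22 mm wide; open, the fingers measure 114 mm over their backs; the gripper's body (76 mm by 85 mm) begins 54 mm behind the grasp point. The pads swing forward as they close: fully open they stand 13 mm farther back than shut.
Start: joints at [65.827, 14.043, 89.255, -0, 76.702, -9.975], TCP at [0.159, 0.63, 0.218] pointing down, gripper open.
Joint ranges: [-179.41, 179.41], [-58.25, 129.5], [7.25, 145.43], [-54.29, 234.29], [11.92, 165.04], [-157.13, 157.13]. Speed limits (degrees/s): [147.25, 147.25, 180, 180, 180, 180].

## Interface

Orientations are given as [roll, pitch, yaw] about the fixed x, y, z axes, in that order (R = Rz(yaw) Ry(pitch) Rx(roll)).
In Python, from plant import get_state, imaging, order, nets, ctrl gives the robot as it stands.
- The arm moves only by the tool send_rows, never from a script. Its argument "commands" is a list that holds one entry, the list of rows, each a list of 4 numbers: the shift along the tool's x, y, z in m, then the turn about the tool's z in rad. A call has 1 to 20 rows; each row shifts and turns the commanded pose from where the row before left it, along the tool's axes as they then stand; what a row does not reach is not made up. A row lasts 1/8 s, in which the tool goes at most 62.5 mm and 10.7 degrees, less where a joint would pass 70% of its speed; a pose out of reach is approached as far as the arm can. A call with a gripper value outside its range is refused whole. "hand" is the finger opening in m, from 0 to 0.0854, set as the call begins (left out, the last holds). The fingers move at their own pace and stop on an object; "squeeze" is the grip in N (left out, the last holds). Time passes only in rows, so rows that do not move let the fingers close. It gives the time, the measured TCP pose, the force and the opening at its end, in the units of the state.
- get_state(): the state, without advancing time (a new reading comes with each control period).
- imaging.read_camera(name): name is "scene" or "top"; returns the picture (400x640x3 uint8, blue, green, red); there is no depth.
- imaging.calibration(name): a dict with "fx", "fy", "cx", "cy" (pixels), "k1" (the pictures are not rectified: a ray, as slopes to the right and down, at radius r is drawn at 1 + k1 r^2 times it, then the intrinsics apply), "T" (4x4, takes a point from camera to world coordinates). Camera axes: x right, y down, z forward; pixel columns grow to the right and rows downward; lengths in m; the calibration is good to about 2 mm. A picture is of the moment at which its call begins. calibration takes no time and is no camera call.
- order.hand_in(): hands the job in, once; it reports no verdict.
Trained networks look in the newest picture that a camera, given by its name, has taken for a name from the list of things; names that differ only in an ending like _2 or _b are one class to them, and where a whole thing is asked for, a point or a joint stands for the part that bears it (a point fixed in the world has none). Each returns a list of dicts, best first, with "score" (0 to 1); they miss things now and then, are a little off and sometimes report something else, mostly with a low value. They report only what shows in the picture. A call takes as long as a camera call. They do not tell look-alikes from the thing itself.
- nets.regions_of(target, camera): "region" (400x640 bool, what is visible of it) and "centre" ([column, row] in pixels, amid what is visible of it).
The state is a dict: "t": time; "qpos": joint angles; "qvel": joint speeds; "joint_torque": joint torques, N m; "ee_pos": TCP position; "eef_rot": TCP orientation; "wrist_force": force on the tool from outside, world axes, zero at the start; "moment": the same for the moment, N m; "gripper_width": opening from 0.0 (shut) to 1.0 (fully open).
Only numpy, scipy, OpenCV 4.12 (cv2) and the standard library are available. Lean on these libraries where they do the work, as an engineer would, in place of code of your own. Each camera call takes 0.05 s, during which the arm holds its last target.

## Working session

There is one attempt and no reset: what is moved stays moved. The work goes in short steps, Python scripts to look and compute and a tool call to move; the robot and the scene stay as the last step left them, time stands still between calls to the robot, and variables do not carry over. Pictures are saved under pics/ and viewed, and the job is handed in when it is done.

Besides the shell and the picture viewer there is one more tool, called after ">>>" as a command line: name --argument value ..., lists and objects as JSON in quotes. send_rows: Moves the arm, as the interface text tells. Its arguments: {"type":"object","properties":{"commands":{"type":"array","items":{"type":"array","items":{"type":"array","items":{"type":"number"}}}},"hand":{"type":"number"},"squeeze":{"type":"number"}},"required":["commands"]}

```bash
ls; mkdir -p pics; python3 - <<'E'
from plant import get_state, imaging, order, nets, ctrl
import cv2
for n in ("scene","top"):
    cv2.imwrite(f"pics/{n}0.png",imaging.read_camera(n))
    c=imaging.calibration(n); print(n,{k:v for k,v in c.items()})
print(get_state()); print(ctrl.tips_ahead)
E
```

```text
pics
scene {'fx': 457.5712846252591, 'fy': 457.5712846252591, 'cx': 318.22336084127323, 'cy': 205.24618064963082, 'k1': 0.008730365722328402, 'T': array([[ 0.89454856, -0.25683966,  0.36580905,  0.11473204],
       [-0.44652253, -0.55015635,  0.70565262, -0.78321782],
       [ 0.02001259, -0.79458252, -0.60682627,  0.92166628],
       [ 0.        ,  0.        ,  0.        ,  1.        ]])}
top {'fx': 434.5826163199094, 'fy': 434.5826163199094, 'cx': 324.57867328191656, 'cy': 198.37509812036657, 'k1': -0.01593471758384756, 'T': array([[ 0.21463973, -0.94470744,  0.24790651,  0.21614485],
       [-0.97668249, -0.20880201,  0.04993033,  0.01863081],
       [ 0.00459383, -0.25284297, -0.96749642,  1.56388636],
       [ 0.        ,  0.        ,  0.        ,  1.        ]])}
{'t': 0.1, 'qpos': array([ 6.58277121e+01,  1.40820248e+01,  8.93191209e+01,  9.67185501e-04,
        7.67020479e+01, -9.97846585e+00]), 'qvel': array([ 0.01308634, -0.14826998, -0.11531226,  0.02364143, -0.02682788,
        0.06198884]), 'joint_torque': array([ 3.82726512e-04, -4.30666494e+01, -3.27131116e+01, -1.02941790e-04,
        2.77492552e-03,  2.54341657e-06]), 'ee_pos': array([0.15918577, 0.62965548, 0.21725804]), 'eef_rot': array([-1.79898531e+02, -1.88077765e-02,  1.65805938e+02]), 'wrist_force': array([-0.29066247, -0.38496712, -0.35561799]), 'moment': array([ 0.06901592, -0.04644346, -0.03561549]), 'gripper_width': 1.0002939488985236}
0.019
```

View pics/scene0.png

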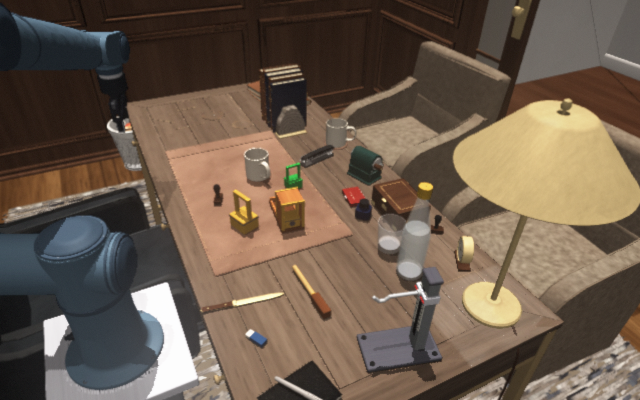

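View pics/top0.png

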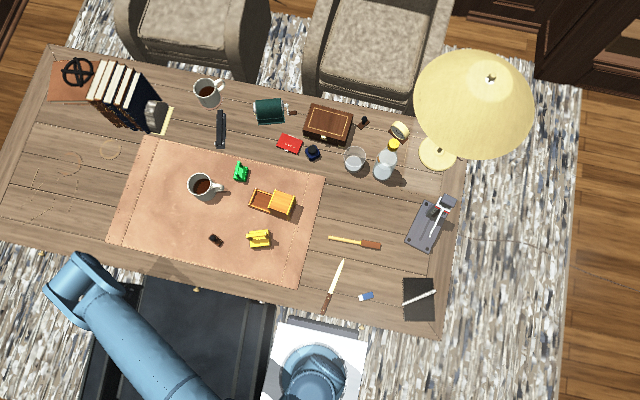

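The scene shows the sleeve at about (289,208), the rod at (312,290), the scale at (400,340) and look-alike weights at (243,213) and (292,177). I'll zoom in next.

```bash
cat > h.py <<'E'
import numpy as np, cv2
from plant import get_state, imaging, order, nets, ctrl
def K(c): return np.array([[c['fx'],0,c['cx']],[0,c['fy'],c['cy']],[0,0,1.]])
def D(c): return np.array([c['k1'],0,0,0,0.])
def ray(cam,px):
    c=imaging.calibration(cam)
    u=cv2.undistortPoints(np.array(px,float).reshape(-1,1,2),K(c),D(c)).reshape(-1,2)
    d=np.c_[u,np.ones(len(u))]@c['T'][:3,:3].T
    return c['T'][:3,3],d
def atz(cam,px,z):
    o,d=ray(cam,px); return o+d*((z-o[2])/d[:,2])[:,None]
def proj(cam,P):
    c=imaging.calibration(cam); Ti=np.linalg.inv(c['T'])
    return cv2.projectPoints(np.array(P,float).reshape(-1,1,3),cv2.Rodrigues(Ti[:3,:3])[0],Ti[:3,3],K(c),D(c))[0].reshape(-1,2)
def crop(img,x0,y0,x1,y1,s,name):
    cv2.imwrite(name,cv2.resize(img[y0:y1,x0:x1],None,fx=s,fy=s,interpolation=cv2.INTER_CUBIC))
E
python3 - <<'E'
from h import *
s=cv2.imread('pics/scene0.png');t=cv2.imread('pics/top0.png')
crop(s,180,140,340,260,5,'pics/s_sl.png');crop(s,270,250,450,380,4,'pics/s_sc.png')
crop(t,180,150,340,260,5,'pics/t_sl.png');crop(t,310,180,470,290,5,'pics/t_sc.png')
E
```

```text
(no output)
```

View pics/s_sl.png

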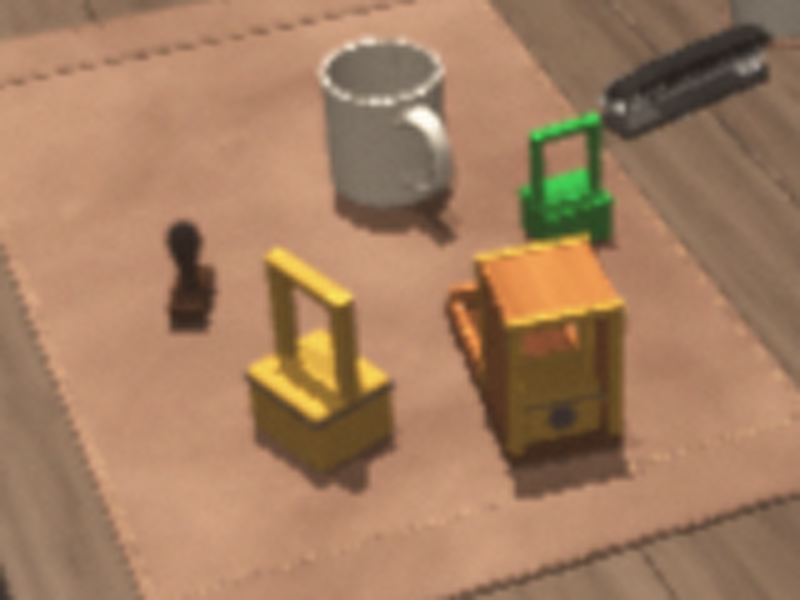

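View pics/t_sl.png

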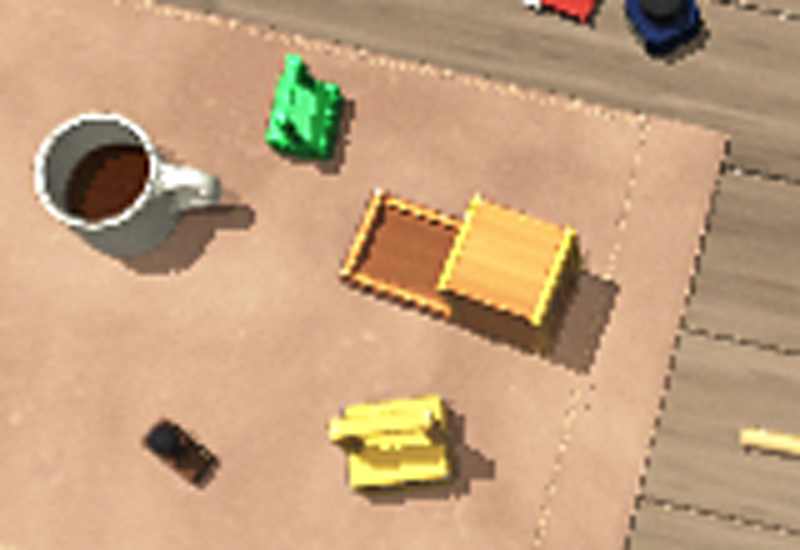

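View pics/t_sc.png

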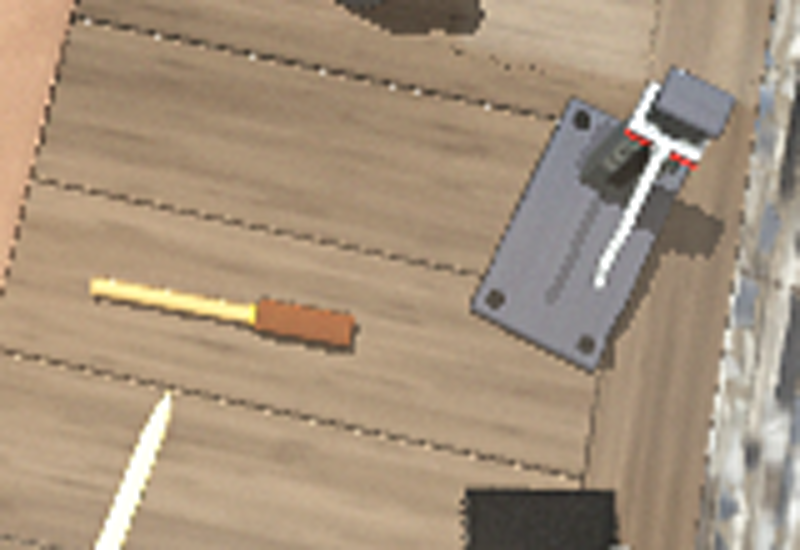

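View pics/s_sc.png

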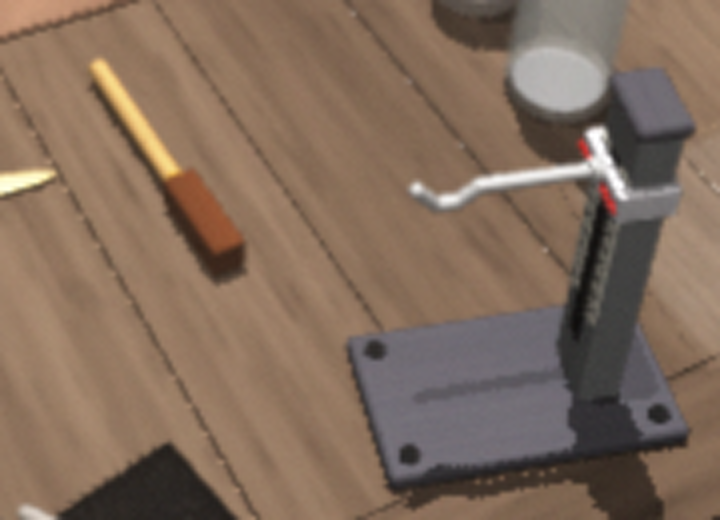

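The sleeve's entrance faces the scene camera, with the weight visible inside, and the landing runs up-left in the top view (towards +y). The rod tip points towards the sleeve side. Next come the masks and a pose fit.

```bash
python3 - <<'E'
from h import *
out={}
for cam in ("scene","top"):
    imaging.read_camera(cam)
    for t in ("sleeve","dowel","dowel_tip","dowel_grip","scale","hook_seat","weight","mug","rubber_stamp","ink_bottle","tumbler","decanter","hook"):
        r=nets.regions_of(t,cam)
        for i,d in enumerate(r):
            if d['score']>.3:
                print(cam,t,round(d['score'],2),np.round(d['centre'],1),d['region'].sum())
                out[f"{cam}:{t}:{i}"]=d['region']
np.savez_compressed('masks.npz',**out)
print(get_state()['t'])
E
```

```text
scene sleeve 0.71 [283.9 206.3] 1010
scene dowel 0.63 [316.5 299.4] 466
scene dowel_tip 0.93 [316.8 297.1] 499
scene dowel_grip 0.75 [314.4 298.9] 398
scene scale 0.62 [406.9 339.1] 4229
scene hook_seat 0.69 [291.2 219.4] 263
scene hook_seat 0.59 [416.3 297.1] 476
scene weight 0.66 [241.6 217.3] 825
scene weight 0.64 [294.3 178.3] 363
scene weight 0.59 [292.  223.6] 253
scene weight 0.33 [387.6 233.1] 889
scene mug 0.81 [257.5 166.3] 754
scene ink_bottle 0.87 [364.6 210.2] 298
scene tumbler 0.9 [389.6 230.1] 882
scene decanter 0.77 [418.1 238.8] 2228
scene decanter 0.47 [256.7 168.6] 726
scene hook 0.81 [418.5 295.4] 378
top sleeve 0.59 [274.9 202.1] 985
top dowel 0.54 [363.1 243.6] 294
top dowel_tip 0.66 [359.6 240.2] 252
top scale 0.65 [429.5 224.1] 1575
top hook_seat 0.49 [438.6 214.4] 176
top weight 0.69 [238.9 172. ] 243
top mug 0.96 [202.  185.9] 637
top rubber_stamp 0.45 [215.2 239.9] 91
top ink_bottle 0.64 [310.5 152. ] 165
top tumbler 0.57 [353.  158.5] 477
top tumbler 0.4 [273.6 204. ] 1005
top decanter 0.68 [388.3 161. ] 725
1.5
```

```bash
cat > fit.py <<'E'
from h import *
from scipy.optimize import least_squares
def w(p,P):
    c,s=np.cos(p[2]),np.sin(p[2]);P=np.asarray(P,float)
    return np.c_[p[0]+c*P[:,0]-s*P[:,1],p[1]+s*P[:,0]+c*P[:,1],P[:,2]]
def fit(obs,p0,cams=("scene","top")):
    f=lambda p:np.concatenate([(proj(c,w(p,[o[1] for o in obs if o[0]==c]))-np.array([o[2] for o in obs if o[0]==c])).ravel() for c in cams])
    r=least_squares(f,p0,loss='soft_l1'); return r.x,np.round(f(r.x).reshape(-1,2),1)
T=.114
sl=[("top",(-.035,-.034,T),(295,196.4)),("top",(-.035,.034,T),(288.6,215)),("top",(.035,-.034,T),(275.6,189.4)),("top",(.035,.034,T),(268,208)),
("scene",(.035,.034,T),(275.2,191.4)),("scene",(.035,-.034,T),(297.4,187.2)),("scene",(-.035,-.034,T),(304.4,201)),("scene",(-.035,.034,T),(281,205)),
("scene",(-.035,.034,.004),(283,231)),("scene",(-.035,-.034,.004),(304,226.4))]
dw=[("top",(.155,0,.012),(328.2,237.4)),("top",(.035,-.012,.024),(362,240)),("top",(-.035,-.012,.024),(381,243.4)),
("scene",(.155,0,.014),(294.2,265.7)),("scene",(.035,-.012,.024),(317,292.5)),("scene",(.035,.012,.024),(311.3,298)),("scene",(-.035,-.012,.024),(330,310)),("scene",(-.035,.012,.024),(324.2,315.5))]
C=.241
sc=[("top",(-.13,.05,.012),(404.4,241.6)),("top",(-.13,-.05,.012),(429,253.6)),("top",(.05,.05,.012),(424.6,199.6)),
("top",(.013,.02,C),(445.4,193.6)),("top",(.013,-.02,C),(457,200)),("top",(-.013,-.02,C),(452.4,207.6)),("top",(-.013,.02,C),(441,201)),
("scene",(-.13,.05,.012),(357,336.2)),("scene",(-.13,-.05,.012),(367.5,370.7)),("scene",(.05,-.05,.012),(442,358.7)),
("scene",(-.013,.02,C),(423,268.7)),("scene",(.013,.02,C),(437,267.5)),("scene",(.013,-.02,C),(443,282.5)),("scene",(-.013,-.02,C),(429.2,284.2)),
("scene",(-.100,0,.185),(380,301.2)),("scene",(-.118,0,.195),(374.2,297.5)),("top",(-.118,0,.195),(430,236.6))]
E
cat > run1.py <<'E'
from fit import *
for n,o,c0,a in (("sleeve",sl,atz("top",[(281,202)],.11)[0],95),("dowel",dw,atz("top",[(371,243)],.02)[0],95),("scale",sc,atz("top",[(449,201)],.241)[0],-50)):
    for cams in (("scene","top"),("scene",),("top",)):
        best=min((fit(o,[c0[0],c0[1],np.radians(a+k)],cams) for k in (0,60,120,180,240,300)),key=lambda r:np.abs(r[1]).sum())
        p,r=best; print(n,cams,np.round(p[:2],4),round(np.degrees(p[2])%360,2),r.tolist() if len(cams)==2 else np.abs(r).max())
E
python3 run1.py
```

```text
sleeve ('scene', 'top') [0.5444 0.2343] 83.04 [[-0.0, -0.1], [-0.7, 0.1], [-0.6, -0.7], [0.6, -0.4], [-0.4, 2.3], [-0.2, 2.4], [-0.1, -0.4], [-0.7, -0.9], [0.3, 0.1], [0.8, -0.5]]
sleeve ('scene',) [0.5457 0.2353] 82.53 2.2
sleeve ('top',) [0.5428 0.2342] 83.21 0.8
dowel ('scene', 'top') [ 0.4792 -0.1037] 91.41 [[-0.5, 0.6], [0.8, -1.0], [-1.8, -3.3], [1.0, 0.5], [-1.7, -1.5], [1.0, -0.0], [0.8, -0.1], [1.2, 0.2]]
dowel ('scene',) [ 0.4792 -0.1069] 91.49 2.4Traceback (most recent call last):
  File "run1.py", line 4, in <module>
    best=min((fit(o,[c0[0],c0[1],np.radians(a+k)],cams) for k in (0,60,120,180,240,300)),key=lambda r:np.abs(r[1]).sum())
  File "run1.py", line 4, in <genexpr>
    best=min((fit(o,[c0[0],c0[1],np.radians(a+k)],cams) for k in (0,60,120,180,240,300)),key=lambda r:np.abs(r[1]).sum())
              ~~~^^^^^^^^^^^^^^^^^^^^^^^^^^^^^^^^^^^^^^
  File "fit.py", line 8, in fit
    r=least_squares(f,p0,loss='soft_l1'); return r.x,np.round(f(r.x).reshape(-1,2),1)
    return func(*args, **kwargs)
    result = trf(vector_fun.fun, vector_fun.jac, x0, f0, J0, lb, ub, ftol, 
[... 1059 characters left out ...]
^^^^^^^
    f = np.atleast_1d(self.fun(x, *self.args, **self.kwargs))
                      ~~~~~~~~^^^^^^^^^^^^^^^^^^^^^^^^^^^^^^
    return np.atleast_1d(self.fun(x))
                         ~~~~~~~~^^^
    return self.f(x, *self.args, **self.kwargs)
           ~~~~~~^^^^^^^^^^^^^^^^^^^^^^^^^^^^^^
  File "fit.py", line 7, in <lambda>
    f=lambda p:np.concatenate([(proj(c,w(p,[o[1] for o in obs if o[0]==c]))-np.array([o[2] for o in obs if o[0]==c])).ravel() for c in cams])
                                ~~~~^^^^^^^^^^^^^^^^^^^^^^^^^^^^^^^^^^^^^^^
  File "h.py", line 13, in proj
    c=imaging.calibration(cam); Ti=np.linalg.inv(c['T'])
ValueError: time passes only in moves, steps and waits
```

```bash
python3 - <<'E'
s=open('h.py').read()
s=s.replace("def K(c)","""import functools
@functools.lru_cache(None)
def cal(n): return imaging.calibration(n)
def K(c)""").replace("c=imaging.calibration(cam)","c=cal(cam)")
open('h.py','w').write(s)
E
python3 run1.py && python3 - <<'E'
from h import *
print(get_state()['t'])
E
```

```text
sleeve ('scene', 'top') [0.5444 0.2343] 83.04 [[-0.0, -0.1], [-0.7, 0.1], [-0.6, -0.7], [0.6, -0.4], [-0.4, 2.3], [-0.2, 2.4], [-0.1, -0.4], [-0.7, -0.9], [0.3, 0.1], [0.8, -0.5]]
sleeve ('scene',) [0.5457 0.2353] 82.53 2.2
sleeve ('top',) [0.5428 0.2342] 83.21 0.8
dowel ('scene', 'top') [ 0.4792 -0.1037] 91.41 [[-0.5, 0.6], [0.8, -1.0], [-1.8, -3.3], [1.0, 0.5], [-1.7, -1.5], [1.0, -0.0], [0.8, -0.1], [1.2, 0.2]]
dowel ('scene',) [ 0.4792 -0.1069] 91.49 2.4
dowel ('top',) [ 0.4787 -0.1002] 91.62 0.2
scale ('scene', 'top') [ 0.6311 -0.3016] 344.16 [[-0.6, -2.7], [0.2, -0.4], [1.5, -0.5], [-0.9, 0.1], [-3.1, -0.2], [-1.6, -1.3], [0.1, -1.4], [2.1, -1.8], [0.1, -0.2], [0.4, -0.2], [1.0, 0.9], [1.2, -0.8], [0.8, 1.3], [0.7, 0.7], [2.0, 0.2], [1.8, 0.9], [1.1, -0.1]]
scale ('scene',) [ 0.6302 -0.304 ] 343.8 2.7
scale ('top',) [ 0.6318 -0.2974] 344.73 1.1
1.5
```

```bash
cat > ov.py <<'E'
from fit import *
def box(x0,x1,y0,y1,z0,z1): 
    V=[(x,y,z) for x in(x0,x1) for y in(y0,y1) for z in(z0,z1)]
    return V,[(i,j) for i in range(8) for j in range(i+1,8) if bin(i^j).count('1')==1]
def draw(img,cam,p,b,win,s,col):
    V,E=box(*b); q=(proj(cam,w(p,V))-np.array(win[:2])+.5)*s
    for i,j in E: cv2.line(img,*[tuple(int(k) for k in q[m]) for m in (i,j)],col,1)
def overlay(src,cam,win,s,items,name):
    im=cv2.imread(src)[win[1]:win[3],win[0]:win[2]]; im=cv2.resize(im,None,fx=s,fy=s,interpolation=cv2.INTER_NEAREST)
    for p,b,c in items: draw(im,cam,p,b,win,s,c)
    cv2.imwrite(name,im)
E
python3 - <<'E'
from ov import *
S=[.5444,.2343,np.radians(83.04)];Dw=[.4790,-.1037,np.radians(91.5)];Sc=[.6311,-.3016,np.radians(344.16)]
g,r=(0,255,0),(0,0,255)
it=[(S,(-.035,.035,-.034,.034,.004,.114),g),(S,(.035,.118,-.028,.028,.016,.023),r),
(Dw,(-.035,.035,-.012,.012,0,.024),g),(Dw,(.035,.155,-.007,.007,.005,.019),r),
(Sc,(-.13,.05,-.05,.05,0,.012),g),(Sc,(-.013,.013,-.02,.02,.012,.241),r),(Sc,(-.118,-.013,-.004,.004,.177,.185),r)]
overlay('pics/scene0.png','scene',(240,170,320,240),9,it,'pics/o1.png')
overlay('pics/top0.png','top',(240,170,320,240),9,it,'pics/o2.png')
overlay('pics/scene0.png','scene',(285,255,455,375),4.7,it,'pics/o3.png')
overlay('pics/top0.png','top',(320,180,470,260),5.3,it,'pics/o4.png')
E
```

```text
(no output)
```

View pics/o1.png

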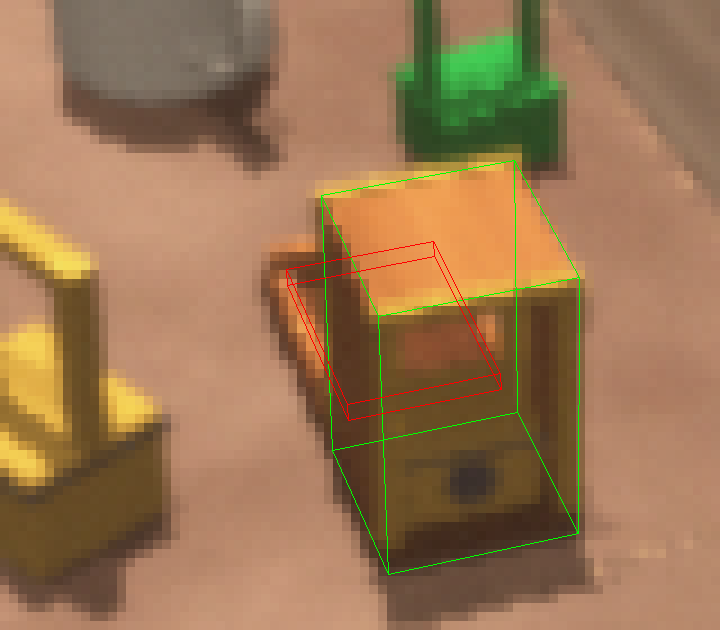

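View pics/o2.png

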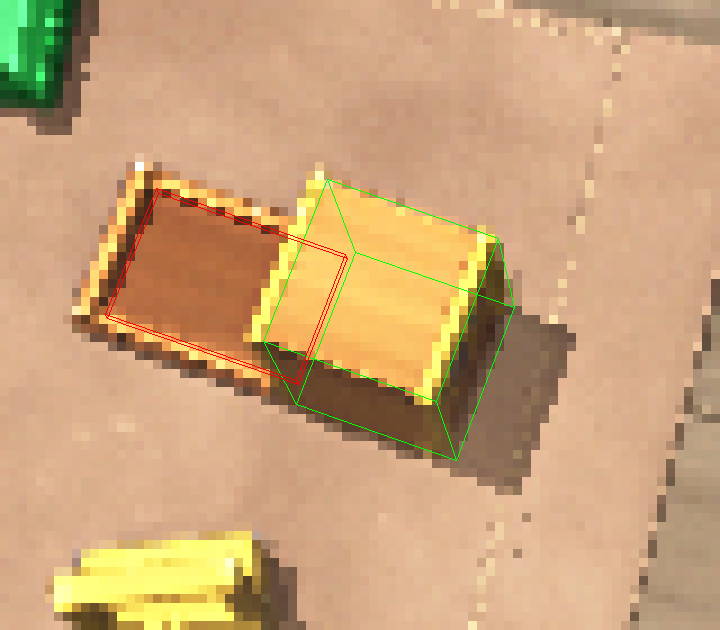

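View pics/o3.png

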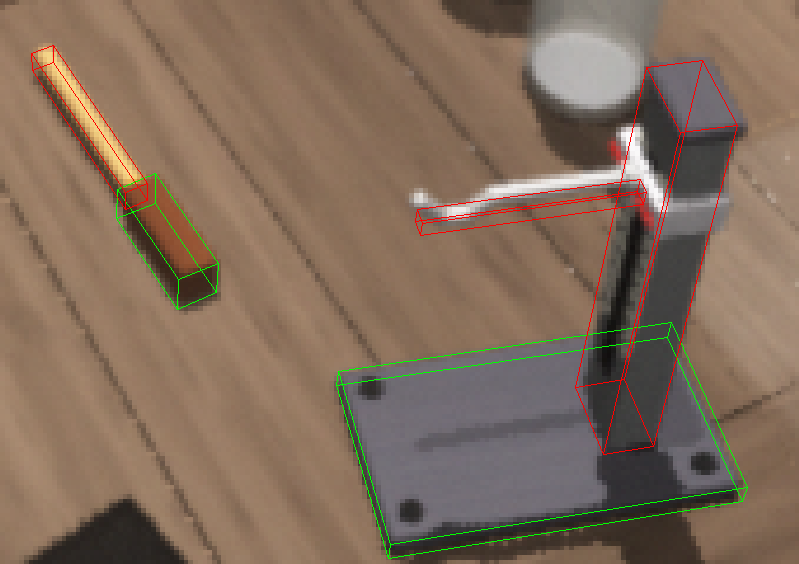

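View pics/o4.png

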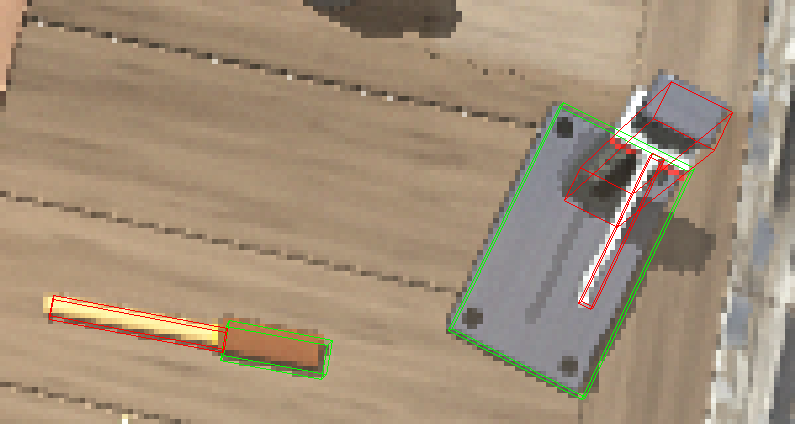

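```bash
cat > joint.py <<'E'
from fit import *
def projd(cam,P,d):
    c=cal(cam); T=c['T']; 
    R=cv2.Rodrigues(np.array(d[3:]))[0]@T[:3,:3]; t=T[:3,3]+d[:3]
    return cv2.projectPoints(np.array(P,float).reshape(-1,1,3),cv2.Rodrigues(R.T)[0],-R.T@t,K(c),D(c))[0].reshape(-1,2)
sets=[sl,dw,sc]
def f(p,full=True):
    out=[]
    for i,o in enumerate(sets):
        for k,cam in enumerate(("scene","top")):
            oo=[q for q in o if q[0]==cam]
            out.append((projd(cam,w(p[3*i:3*i+3],[q[1] for q in oo]),p[9+6*k:15+6*k])-np.array([q[2] for q in oo])).ravel())
    if full:
        for k in (0,1): out+= [p[9+6*k:12+6*k]/.002, p[12+6*k:15+6*k]/.002]
    return np.concatenate(out)
p0=np.r_[.5444,.2343,np.radians(83),.479,-.104,np.radians(91.5),.631,-.3016,np.radians(344.2),np.zeros(12)]
r=least_squares(f,p0,loss='soft_l1'); p=r.x
for i in range(3): print(np.round(p[3*i:3*i+2],4),round(np.degrees(p[3*i+2]),2))
print(np.round(p[9:]*1000,2)); print(np.abs(f(p,False)).mean())
np.save('joint.npy',p)
E
python3 joint.py
```

```text
[0.5435 0.2324] 82.66
[ 0.4787 -0.1051] 91.47
[ 0.6306 -0.3023] 344.19
[ 0.29  1.09 -0.03 -0.7  -0.29  1.   -0.29 -1.09  0.45 -1.49 -0.02 -1.19]
0.7179816197461646
```

>>> send_rows --commands '[[[0,0,0,0.185],[0,0,0,0.185],[0,0,0,0.185],[0,0,0,0.185],[0,0,0,0.185],[0,0,0,0.185],[0,0,0,0.185]]]' --hand 0.06 --squeeze 40

```text
t: 2.38
ee_pos: [0.1594, 0.6302, 0.2183]
eef_rot: [180.0, -0.0, 91.3]
wrist_force: [0.0, 0.5, -0.6]
gripper_width: 0.702
```

>>> send_rows --commands '[[[-0.0495,0.02,0,0],[-0.0495,0.02,0,0],[-0.0495,0.02,0,0],[-0.0495,0.02,0,0],[-0.0495,0.02,0,0],[-0.0495,0.02,0,0],[-0.0495,0.02,0,0],[-0.0495,0.02,0,0],[-0.0495,0.02,0,0],[-0.0495,0.02,0,0],[-0.0495,0.02,0,0],[-0.0495,0.02,0,0],[-0.0495,0.02,0,0],[-0.0495,0.02,0,0],[-0.0495,0.02,0,0],[0,0,0,0]]]'

```text
t: 4.38
ee_pos: [0.4809, -0.1065, 0.2184]
eef_rot: [180.0, 0.0, 91.4]
wrist_force: [-1.2, 2.4, 0.3]
gripper_width: 0.701
```

>>> send_rows --commands '[[[0.002,-0.002,0.04,0],[0,0,0.04,0],[0,0,0.04,0],[0,0,0.035,0],[0,0,0,0]]]'

```text
t: 5.0
ee_pos: [0.4755, -0.0998, 0.0609]
eef_rot: [-179.7, -0.2, 91.7]
wrist_force: [-1.6, -1.4, 0.4]
gripper_width: 0.699
```

```bash
python3 - <<'E'
from h import *
s=imaging.read_camera("scene");t=imaging.read_camera("top")
crop(s,260,230,380,330,6,'pics/s2.png');crop(t,310,190,430,290,6,'pics/t2.png')
print(get_state())
E
```

```text
{'t': 5.1, 'qpos': array([-2.52773955e+01,  4.21954349e+00,  1.18171570e+02,  6.09916093e-03,
        5.75463655e+01, -2.69275004e+01]), 'qvel': array([-0.21620463, -1.1201753 , -1.40546543,  0.08999636, -0.41372318,
       -0.01520955]), 'joint_torque': array([ 5.50028728e-02, -2.86705327e+01, -2.56287736e+01,  8.97820792e-04,
        4.73733013e-02,  1.52969449e-03]), 'ee_pos': array([ 0.47853009, -0.10141973,  0.06435847]), 'eef_rot': array([1.79941925e+02, 2.37215771e-02, 9.16468228e+01]), 'wrist_force': array([0.94490331, 0.94585578, 0.1580636 ]), 'moment': array([-0.02115421, -0.01812458,  0.02155986]), 'gripper_width': 0.701080394386391}
```

View pics/s2.png

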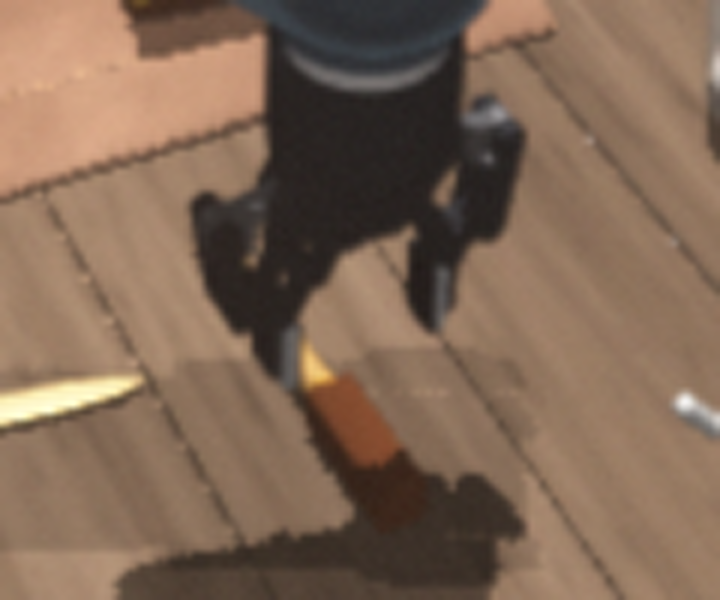

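View pics/t2.png

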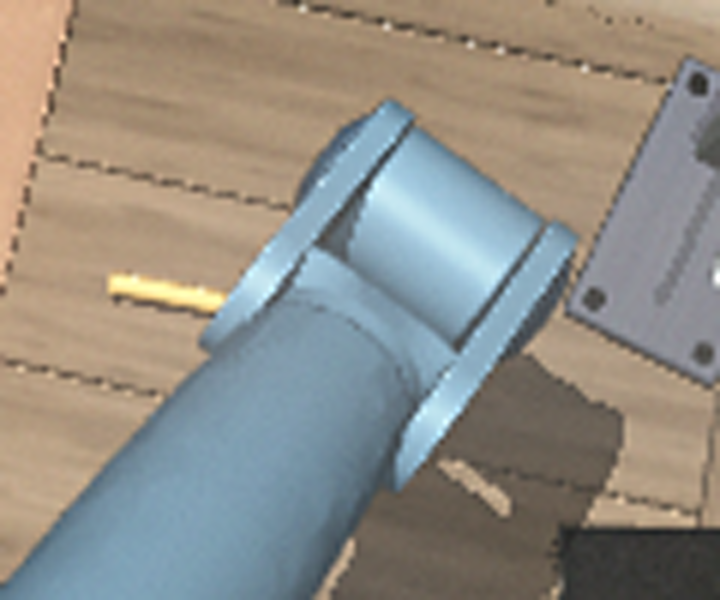

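```bash
python3 - <<'E'
from h import *
s=get_state();p=s['ee_pos']
for dy in(-.03,.03): print((proj("scene",[p+[dy,0,-.019]])-[260,230]+.5)*6)
E
```

```text
[[295.77227214 424.27568776]]
[[424.2565231  376.85275883]]
```

>>> send_rows --commands '[[[-0.003,0,0.02,0],[0,0,0.01,0],[0,0,0.008,0],[0,0,0.003,0],[0,0,0,0],[0,0,0,0]]]'

```text
t: 5.85
ee_pos: [0.4784, -0.1048, 0.0227]
eef_rot: [180.0, 0.0, 91.6]
wrist_force: [-0.1, 0.3, 0.4]
gripper_width: 0.699
```

>>> send_rows --commands '[[[0,0,0,0],[0,0,0,0],[0,0,0,0],[0,0,0,0],[0,0,0,0],[0,0,0,0]]]' --hand 0.01 --squeeze 60

```text
t: 6.6
ee_pos: [0.4781, -0.1047, 0.0223]
eef_rot: [-180.0, 0.0, 91.6]
wrist_force: [1.0, -0.2, -0.5]
gripper_width: 0.119
```

```bash
python3 - <<'E'
from h import *
s=imaging.read_camera("scene");t=imaging.read_camera("top")
crop(s,260,230,380,330,6,'pics/s3.png')
print(get_state()['gripper_width'])
E
```

```text
0.11742092152526144
```

View pics/s3.png

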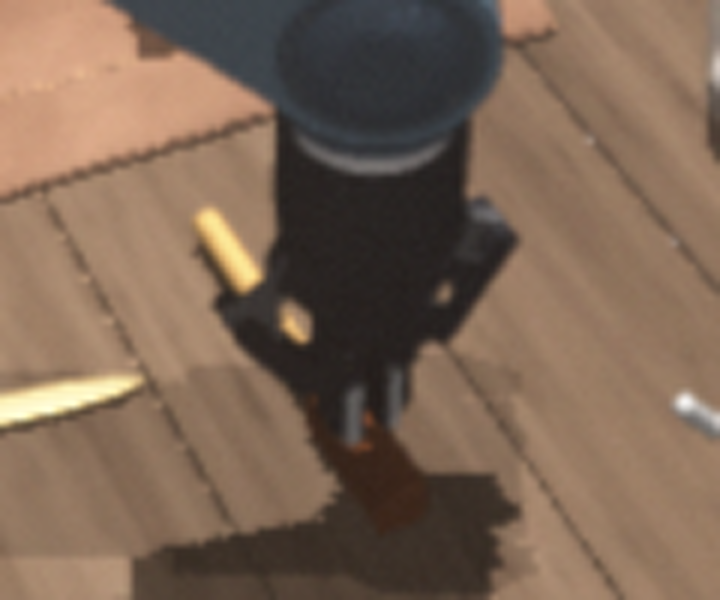

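```bash
python3 - <<'E'
from h import *
s=get_state();p=s['ee_pos']
for z in (.0,.003,.012,.024,.04):
  for dy in(-.005,.005): print(z,dy,(proj("scene",[[p[0]+dy,p[1],z],[p[0]+dy,p[1]-.011,z]])-[260,230]+.5)*6)
print(s)
E
```

```text
0.0 -0.005 [[350.34943631 481.73901432]
 [361.95234512 500.26079831]]
0.0 0.005 [[371.30490562 473.76078007]
 [383.01144737 492.17097311]]
0.003 -0.005 [[350.48760678 477.10434182]
 [362.10958021 495.62380309]]
0.003 0.005 [[371.47508186 469.12834415]
 [383.2010011  487.53606613]]
0.012 -0.005 [[350.90470436 463.1137438 ]
 [362.58425157 481.6256239 ]]
0.012 0.005 [[371.98879245 455.14476316]
 [383.77323268 473.54446011]]
0.024 -0.005 [[351.4669455  444.25503337]
 [363.22415615 462.75534013]]
0.024 0.005 [[372.68125834 436.29614268]
 [384.54464545 454.68367735]]
0.04 -0.005 [[352.22767876 418.73922592]
 [364.09007129 437.22139839]]
0.04 0.005 [[373.61817575 410.79514068]
 [385.58849339 429.16376164]]
{'t': 6.7, 'qpos': array([-2.56537316e+01,  8.94837284e+00,  1.18543393e+02,  7.31895979e-04,
        5.25126656e+01, -2.72562137e+01]), 'qvel': array([ 0.07071705,  0.0320029 , -0.00052889,  0.02775939,  0.07782126,
       -0.05818239]), 'joint_torque': array([ 1.16220162e-03, -3.15296602e+01, -2.49229002e+01, -1.56289943e-04,
        4.31268481e-04, -2.38051605e-06]), 'ee_pos': array([ 0.47809308, -0.10469927,  0.02226614]), 'eef_rot': array([-1.79996326e+02, -2.54584767e-03,  9.16020365e+01]), 'wrist_force': array([ 0.85650773, -0.29068888, -0.17174911]), 'moment': array([-0.01106219, -0.04140629, -0.02004725]), 'gripper_width': 0.11742092152526144}
```

The pads closed to 10 mm, but the rod (tip still at pixel 294,266) didn't move. The fingertips appear about 25–30 mm higher in the picture than I assumed, so they closed above the grip. I'll open and lower in small steps, watching the force.

>>> send_rows --commands '[[[0,0,0,0],[0,0,0,0],[0,0,0,0],[0,0,0,0]]]' --hand 0.05

```text
t: 7.2
ee_pos: [0.4781, -0.1047, 0.0223]
eef_rot: [-180.0, -0.0, 91.6]
wrist_force: [-0.4, -0.2, -0.0]
gripper_width: 0.582
```

>>> send_rows --commands '[[[0,0,0.003,0],[0,0,0.003,0],[0,0,0,0]]]'

```text
t: 7.58
ee_pos: [0.4778, -0.1045, 0.0158]
eef_rot: [-180.0, -0.0, 91.6]
wrist_force: [0.2, 0.3, -0.6]
gripper_width: 0.583
```

```bash
python3 - <<'E'
from h import *
s=imaging.read_camera("scene")
crop(s,280,250,360,325,8,'pics/s4.png')
p=get_state()['ee_pos'];print(p)
for z in (0,.02,.04):
  for dy in(-.025,.025): print(z,dy,(proj("scene",[[p[0]+dy,p[1]-.011,z]])-[280,250]+.5)*8)
E
```

```text
[ 0.47794318 -0.10463877  0.01603926]
0 -0.025 [[265.39776593 528.82217537]]
0 0.025 [[405.81012724 474.88545486]]
0.02 -0.025 [[266.21171138 487.19864209]]
0.02 0.025 [[408.07366588 433.36119147]]
0.04 -0.025 [[267.04296607 444.68673239]]
0.04 0.025 [[410.38509013 390.9644706 ]]
```

View pics/s4.png

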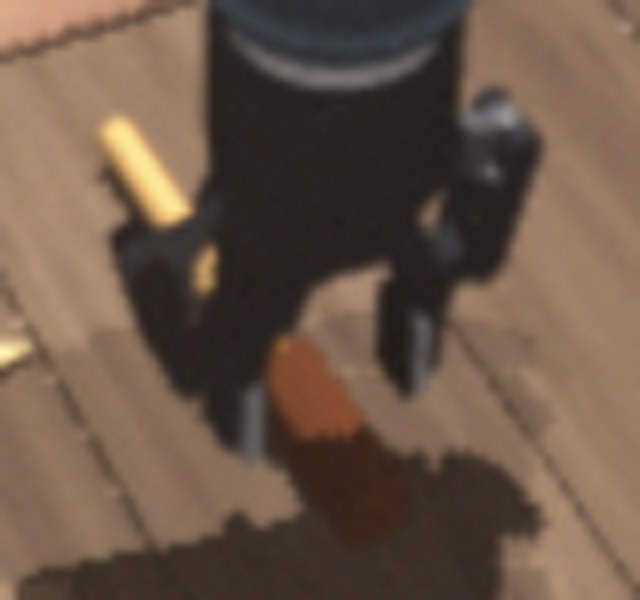

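>>> send_rows --commands '[[[0,0,0.006,0],[0,0,0.006,0],[0,0,0.004,0],[0,0,0.003,0],[0,0,0,0]]]'

```text
t: 8.25
ee_pos: [0.4779, -0.1046, -0.003]
eef_rot: [-180.0, -0.0, 91.6]
wrist_force: [-0.1, -0.1, -0.4]
gripper_width: 0.583
```

```bash
python3 - <<'E'
from h import *
s=imaging.read_camera("scene")
crop(s,280,250,360,325,8,'pics/s5.png')
p=get_state()['ee_pos'];print(p,get_state()['wrist_force'])
for z in (0,.02,.04):
  for dy in(-.025,.025): print(z,dy,(proj("scene",[[p[0]+dy,p[1]-.011,z]])-[280,250]+.5)*8)
E
```

```text
[ 0.4781148 -0.1046994 -0.0027643] [0.023507   0.34673265 0.07134709]
0 -0.025 [[265.97161065 528.77276209]]
0 0.025 [[406.37259106 474.83782809]]
0.02 -0.025 [[266.79161319 487.14944144]]
0.02 0.025 [[408.64194997 433.31378688]]
0.04 -0.025 [[267.62905556 444.63776435]]
0.04 0.025 [[410.95931753 390.91730759]]
```

View pics/s5.png

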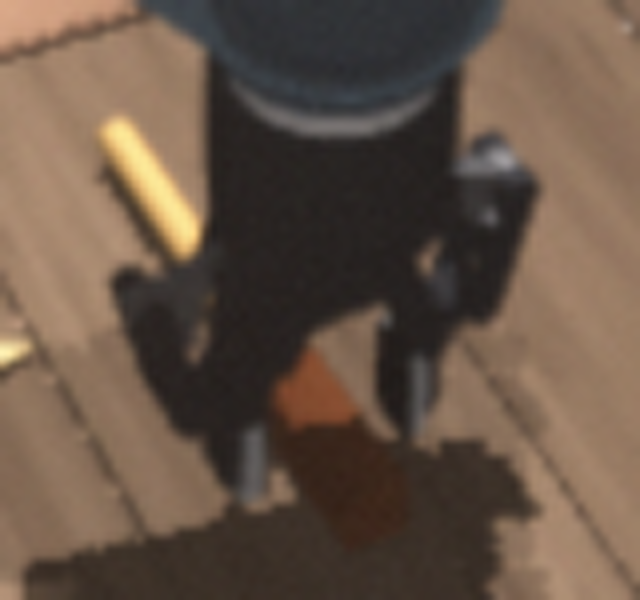

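>>> send_rows --commands '[[[0,0,0.005,0],[0,0,0.003,0],[0,0,0.002,0],[0,0,0,0]]]'

```text
t: 8.8
ee_pos: [0.478, -0.1047, -0.0129]
eef_rot: [-180.0, -0.0, 91.6]
wrist_force: [-0.3, -0.1, 0.1]
gripper_width: 0.589
```

>>> send_rows --commands '[[[0,0,0,0],[0,0,0,0],[0,0,0,0],[0,0,0,0],[0,0,0,0]]]' --hand 0.01 --squeeze 60

```text
t: 9.43
ee_pos: [0.4786, -0.105, -0.0123]
eef_rot: [179.9, 0.0, 91.6]
wrist_force: [0.6, -0.9, 4.2]
gripper_width: 0.27
```

```bash
python3 - <<'E'
from h import *
s=imaging.read_camera("scene")
crop(s,280,250,360,325,8,'pics/s6.png')
p=get_state()['ee_pos'];print(p,get_state()['wrist_force'])
E
```

```text
[ 0.47864019 -0.10496735 -0.01227297] [0.84533582 0.12106373 5.04161948]
```

View pics/s6.png

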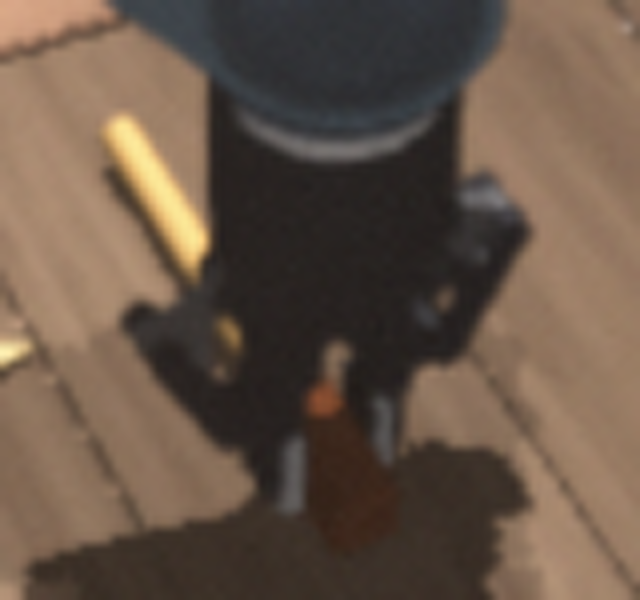

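Gripped at 23 mm with a slight desk touch, so true height is about reading + 31 mm. I'll lift and measure the rod itself in both cameras.

>>> send_rows --commands '[[[0,0,-0.005,0],[0,0,-0.02,0],[0,0,-0.04,0],[0,0,-0.035,0],[0,0,0,0],[0,0,0,0]]]'

```text
t: 10.22
ee_pos: [0.477, -0.1042, 0.0861]
eef_rot: [-179.9, -0.1, 91.6]
wrist_force: [0.4, 0.4, -1.1]
gripper_width: 0.268
```

```bash
python3 - <<'E'
from h import *
s=imaging.read_camera("scene");t=imaging.read_camera("top")
cv2.imwrite('pics/sc7.png',s);cv2.imwrite('pics/tp7.png',t)
crop(s,270,180,370,300,5,'pics/s7.png');crop(t,310,180,410,280,6,'pics/t7.png')
print(get_state())
E
```

```text
{'t': 10.325, 'qpos': array([-2.56551432e+01,  2.08103847e+00,  1.17749781e+02, -7.34978789e-04,
        6.03860541e+01, -2.72582916e+01]), 'qvel': array([-0.05620071,  0.293311  , -0.12493038, -0.08315748,  0.01857474,
        0.00887481]), 'joint_torque': array([ 1.14505729e-02, -3.03623736e+01, -2.86430866e+01,  1.78641686e-02,
        8.56739818e-03, -1.71597554e-05]), 'ee_pos': array([ 0.4766832 , -0.10404143,  0.08545242]), 'eef_rot': array([-1.79806918e+02, -9.87618087e-02,  9.16033464e+01]), 'wrist_force': array([ 0.50074081, -0.05557505,  0.05345773]), 'moment': array([0.02238909, 0.03396339, 0.07143695]), 'gripper_width': 0.2688531326250955}
```

View pics/s7.png

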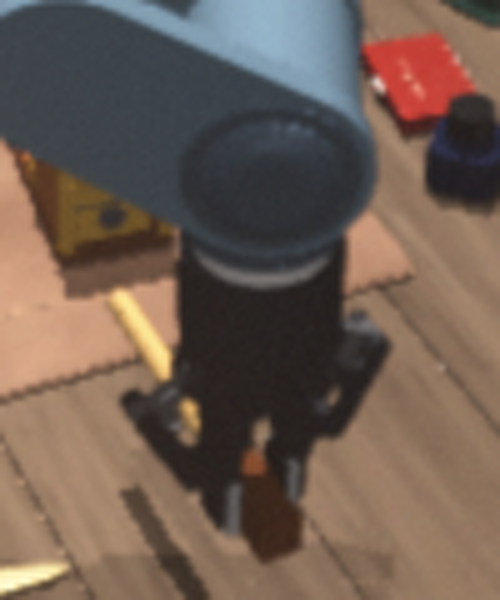

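View pics/t7.png

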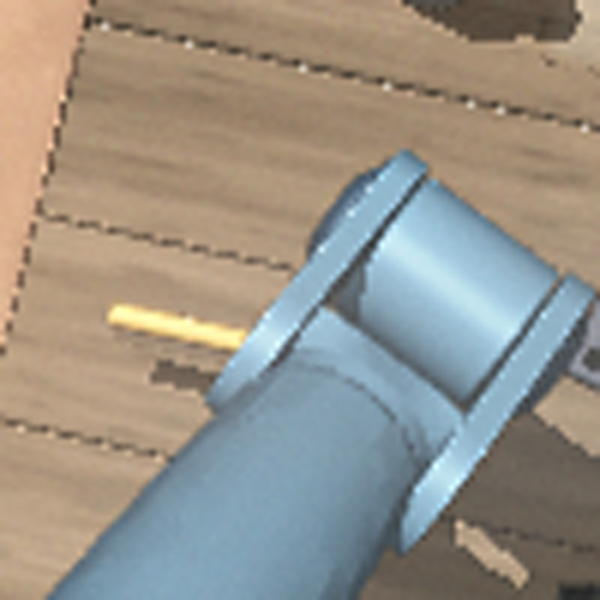

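```bash
cat > tri.py <<'E'
from joint import *
def raysd(cam,px,d):
    c=cal(cam);u=cv2.undistortPoints(np.array([[px]],float),K(c),D(c)).reshape(2)
    R=cv2.Rodrigues(np.array(d[3:]))[0]@c['T'][:3,:3]; return c['T'][:3,3]+d[:3],R@np.r_[u,1]
def tri(a,b,raw=False):
    q=np.load('joint.npy')*(0 if raw else 1)
    o1,d1=raysd("scene",a,q[9:15]);o2,d2=raysd("top",b,q[15:21])
    A=np.c_[d1,-d2];t=np.linalg.lstsq(A,o2-o1,rcond=None)[0]
    P,Q=o1+t[0]*d1,o2+t[1]*d2; return (P+Q)/2,np.linalg.norm(P-Q)
E
python3 - <<'E'
from tri import *
for raw in (0,1):print(tri((292.9,239.2),(327.9,232.2),raw))
p=np.array([.4767,-.104,0]);
u=np.array([np.cos(np.radians(91.6)),np.sin(np.radians(91.6)),0])
for h in (.09,.11,.12,.13):
  P=p+u*.155+[0,0,h]; print(h,proj("scene",[P]),proj("top",[P]))
E
```

```text
[0.5435 0.2324] 82.66
[ 0.4787 -0.1051] 91.47
[ 0.6306 -0.3023] 344.19
[ 0.29  1.09 -0.03 -0.7  -0.29  1.   -0.29 -1.09  0.45 -1.49 -0.02 -1.19]
0.7179816197461646
(array([0.47476557, 0.05360419, 0.1126731 ]), np.float64(2.062681969911547e-05))
(array([0.47623462, 0.05708958, 0.1090188 ]), np.float64(0.0013894356248622297))
0.09 [[292.35904424 246.38776496]] [[329.43668448 234.46864685]]
0.11 [[292.25162939 240.79885605]] [[329.52771109 233.45037334]]
0.12 [[292.19708671 237.96232419]] [[329.574128   232.93112229]]
0.13 [[292.14197546 235.09716702]] [[329.62116335 232.40494868]]
```

>>> send_rows --commands '[[[0,0,0,0.077],[0,0,0,0.077],[0.032,0.006,0,0],[0.032,0.006,0,0],[0.032,0.006,0,0],[0.032,0.006,0,0],[0,0,0.04,0],[0,0,0.025,0],[0,0,0.013,0],[0,0,0,0],[0,0,0,0]]]'

```text
t: 11.7
ee_pos: [0.5188, 0.019, 0.0101]
eef_rot: [179.9, 0.0, 82.8]
wrist_force: [0.5, 0.3, -1.2]
gripper_width: 0.264
```

```bash
python3 - <<'E'
from h import *
s=imaging.read_camera("scene");t=imaging.read_camera("top")
cv2.imwrite('pics/sc8.png',s);cv2.imwrite('pics/tp8.png',t)
crop(s,240,170,360,270,6,'pics/s8.png');crop(t,240,170,360,270,6,'pics/t8.png')
print(get_state()['ee_pos'],get_state()['eef_rot'])
E
```

```text
[0.519025   0.0190039  0.01043258] [1.79871652e+02 8.01578518e-03 8.27740060e+01]
```

View pics/s8.png

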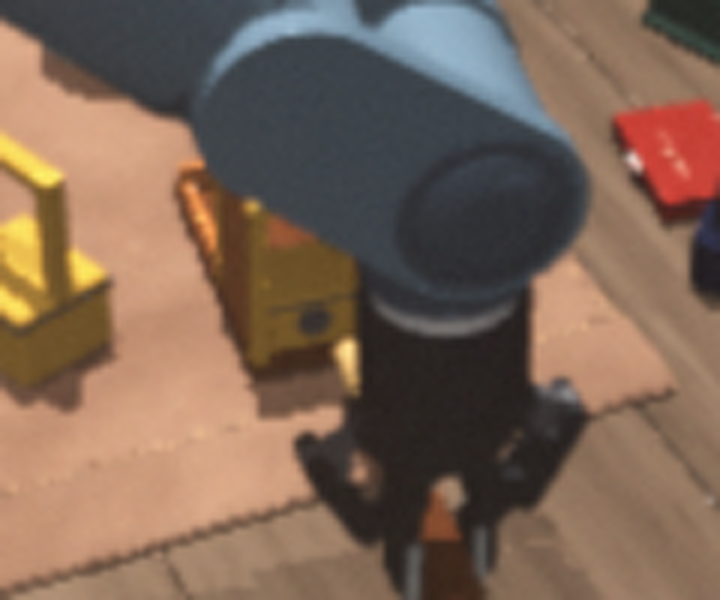

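View pics/t8.png

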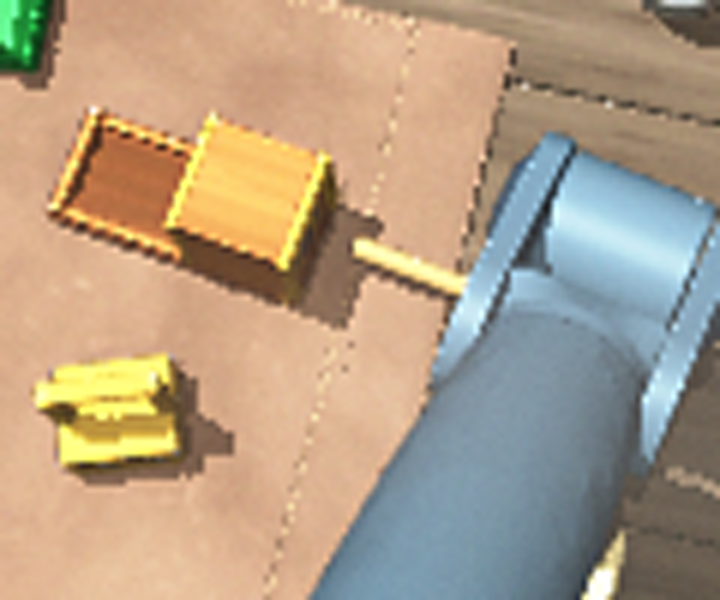

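```bash
python3 - <<'E'
from tri import *
P,e=tri((297,227),(299,210.8));print(P,e)
q=np.load('joint.npy');a=q[2];R=np.array([[np.cos(a),np.sin(a)],[-np.sin(a),np.cos(a)]])
print('sleeve',R@(P[:2]-q[:2]))
for z in(.025,.033,.04):
  Pt=atz("top",[(299,210.8)],z)[0]; print(z,Pt,R@(Pt[:2]-np.array([.5444,.2343])))
  S=np.array([.5444,.2343]); 
print(proj("scene",[w([.5444,.2343,a],[(-.022,0,.033)])[0]]), "mark seen 291.8 222.8")
E
```

```text
[0.5435 0.2324] 82.66
[ 0.4787 -0.1051] 91.47
[ 0.6306 -0.3023] 344.19
[ 0.29  1.09 -0.03 -0.7  -0.29  1.   -0.29 -1.09  0.45 -1.49 -0.02 -1.19]
0.7179816197461646
[0.54107587 0.1736332  0.03974366] 0.0012231795804766264
sleeve [-0.05860549 -0.00510702]
0.025 [0.54485375 0.17875406 0.025     ] [-0.05503304 -0.00754468]
0.033 [0.54314493 0.17792165 0.033     ] [-0.05607689 -0.00595618]
0.04 [0.54164972 0.17719329 0.04      ] [-0.05699026 -0.00456624]
[[291.86153496 221.18454226]] mark seen 291.8 222.8
```

>>> send_rows --commands '[[[0,-0.004,0.002,0],[0.006,0,0,0],[0.006,0,0,0],[0.006,0,0,0],[0.006,0,0,0],[0.004,0,0,0],[0,0,0,0]]]'

```text
t: 12.68
ee_pos: [0.5176, 0.0478, 0.0073]
eef_rot: [180.0, 0.0, 82.8]
wrist_force: [-0.2, -0.5, -0.4]
gripper_width: 0.269
```

```bash
python3 - <<'E'
from h import *
s=imaging.read_camera("scene");t=imaging.read_camera("top")
crop(s,240,170,340,250,7,'pics/s9.png');crop(t,240,170,340,250,7,'pics/t9.png')
print(get_state()['ee_pos'],get_state()['wrist_force'])
E
```

```text
[0.51756995 0.04756957 0.00727372] [ 0.46404642 -0.15627376 -1.08748571]
```

View pics/s9.png

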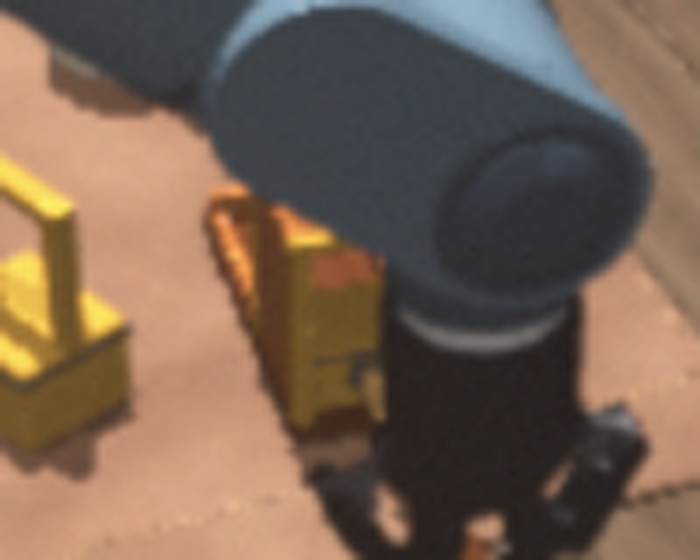

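View pics/t9.png

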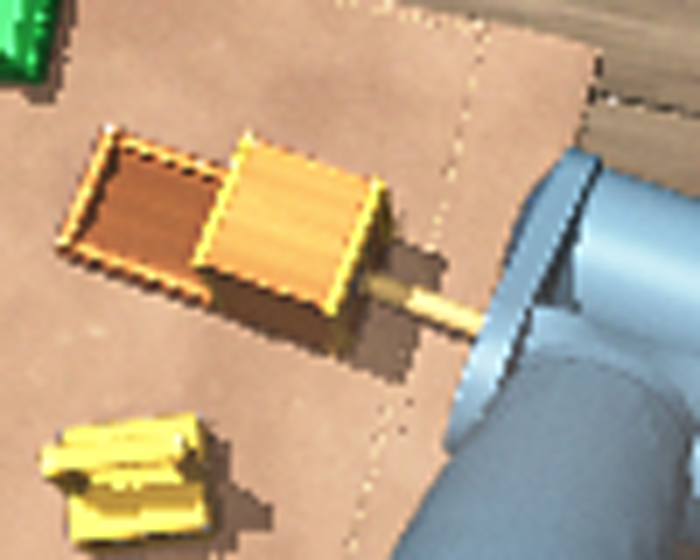

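>>> send_rows --commands '[[[0.004,0,0,0],[0.004,0,0,0],[0.004,0,0,0],[0.004,0,0,0],[0.004,0,0,0]]]'

```text
t: 13.4
ee_pos: [0.5201, 0.0664, 0.0073]
eef_rot: [180.0, 0.1, 82.8]
wrist_force: [-1.5, -5.0, -0.6]
gripper_width: 0.265
```

>>> send_rows --commands '[[[0.004,0,0,0],[0.004,0,0,0],[0.004,0,0,0],[0.004,0,0,0],[0.004,0,0,0],[0.004,0,0,0]]]'

```text
t: 14.15
ee_pos: [0.5232, 0.0901, 0.0073]
eef_rot: [180.0, 0.1, 82.8]
wrist_force: [-0.6, -5.8, -0.3]
gripper_width: 0.267
```

```bash
python3 - <<'E'
from h import *
t=imaging.read_camera("top")
crop(t,240,170,340,250,7,'pics/t10.png')
print(get_state()['ee_pos'],get_state()['wrist_force'])
E
```

```text
[0.52323232 0.09063051 0.00734631] [-0.07732192 -3.92384089 -0.03287229]
```

View pics/t10.png

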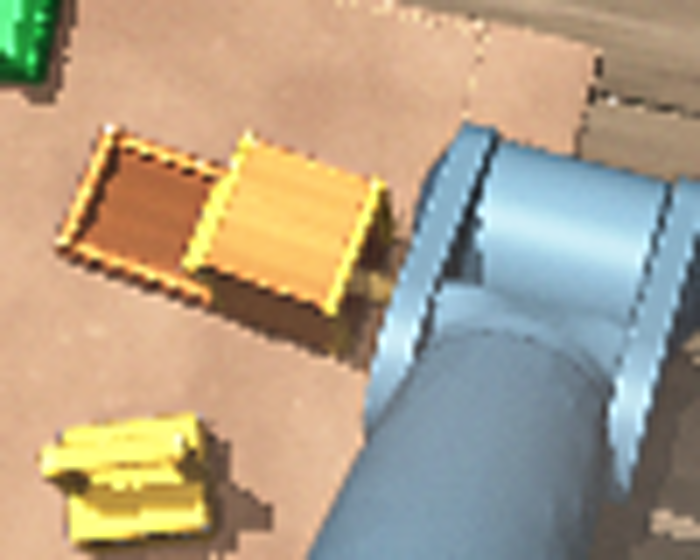

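>>> send_rows --commands '[[[0.004,0,0,0],[0.004,0,0,0],[0.004,0,0,0],[0.004,0,0,0],[0.004,0,0,0],[0.004,0,0,0],[0.004,0,0,0],[0.004,0,0,0]]]'

```text
t: 15.2
ee_pos: [0.5272, 0.1232, 0.0073]
eef_rot: [180.0, -0.0, 82.8]
wrist_force: [1.0, -2.0, -1.4]
gripper_width: 0.265
```

```bash
python3 - <<'E'
from h import *
t=imaging.read_camera("top");s=imaging.read_camera("scene")
cv2.imwrite('pics/tp11.png',t)
crop(t,240,170,340,250,7,'pics/t11.png');crop(s,240,150,340,230,7,'pics/s11.png')
print(get_state()['ee_pos'],get_state()['wrist_force'])
E
```

```text
[0.52706046 0.12354511 0.00728392] [-0.11084999 -0.07680166 -1.27104423]
```

View pics/t11.png

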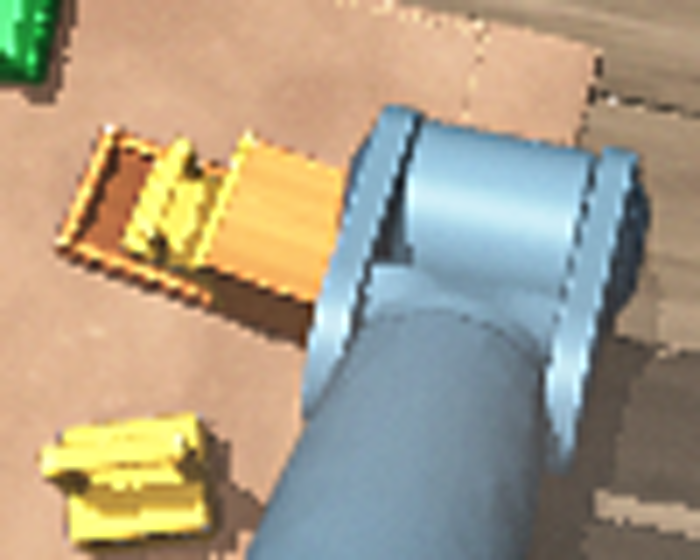

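View pics/s11.png

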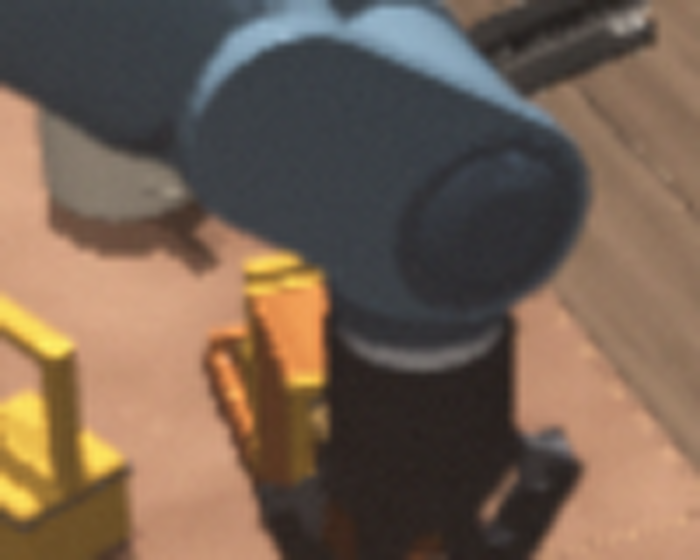

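```bash
cat > lo.py <<'E'
from ov import *
def run(cam,src,sx,win,s,name,sy=0):
    S=[.5440,.2336,np.radians(82.9)]
    g,r,b=(0,255,0),(0,0,255),(255,0,0)
    wt=w(S,[(sx,sy,0)])[0]; W=[wt[0],wt[1],S[2]]
    it=[(S,(-.035,.035,-.034,.034,.004,.114),g),(W,(-.005,.005,-.026,.026,.096,.104),r),(W,(-.022,.022,-.026,.026,.016,.050),b)]
    overlay(src,cam,win,s,it,name)
E
python3 - <<'E'
from lo import *
P=atz("top",[(262.4,197.8)],.104)[0];a=np.radians(82.9);d=P[:2]-[.544,.2336];print(P,d@[np.cos(a),np.sin(a)],d@[-np.sin(a),np.cos(a)])
run("top","pics/tp11.png",.065,(240,170,300,220),12,"pics/l1.png")
E
```

```text
[0.54564166 0.30522162 0.104     ] 0.07127532788983693 0.007223470072616374
```

View pics/l1.png

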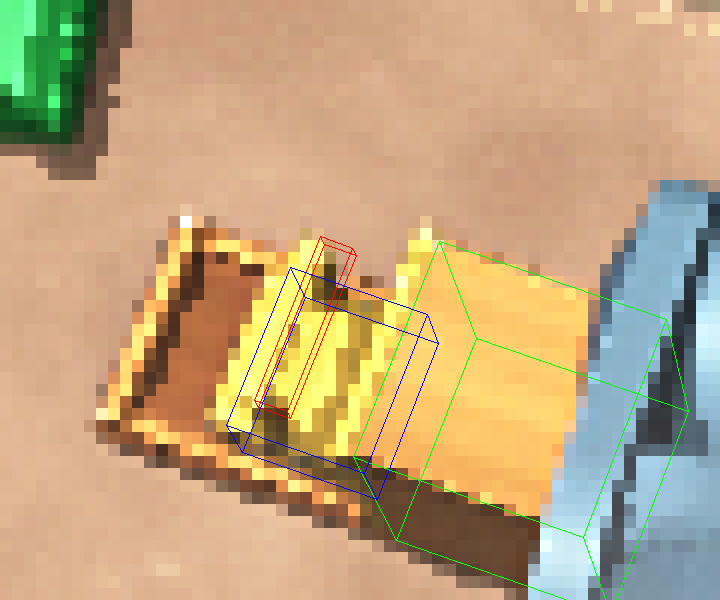

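>>> send_rows --commands '[[[0.003,0,0,0],[0.002,0,0,0],[0,0,0,0],[-0.03,0,0,0],[-0.04,0,0,0],[-0.04,0,0,0],[-0.04,0,0,0],[0,0,0,0]]]'

```text
t: 16.3
ee_pos: [0.509, -0.0228, 0.0075]
eef_rot: [180.0, -0.0, 82.6]
wrist_force: [0.4, -0.1, -1.6]
gripper_width: 0.27
```

```bash
python3 - <<'E'
from h import *
t=imaging.read_camera("top");s=imaging.read_camera("scene")
cv2.imwrite('pics/tp12.png',t);cv2.imwrite('pics/sc12.png',s)
print(get_state()['ee_pos'],get_state()['wrist_force'])
from lo import *
run("top","pics/tp12.png",.075,(240,170,300,220),12,"pics/l2.png")
run("scene","pics/sc12.png",.075,(260,150,330,220),9,"pics/l3.png")
E
```

```text
[ 0.5089189  -0.02079904  0.0073315 ] [ 0.38363008  0.46466865 -1.58384987]
```

View pics/l2.png

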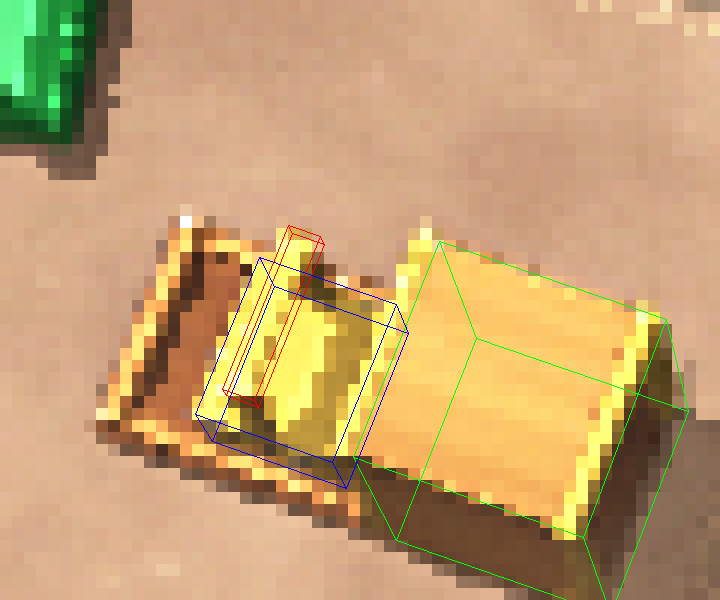

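View pics/l3.png

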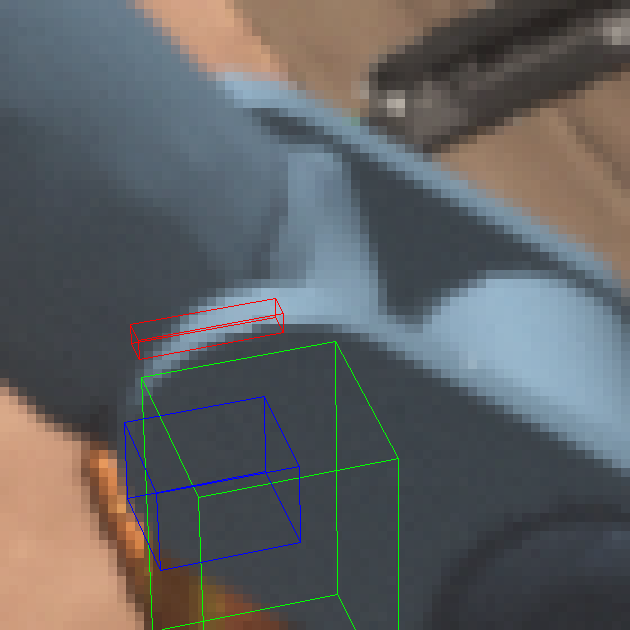

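View pics/sc12.png

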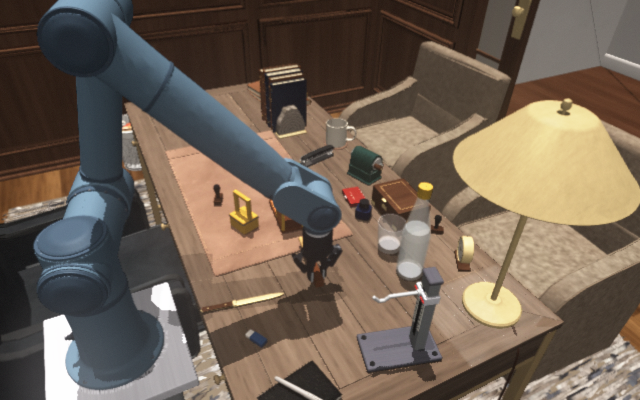

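Weight is upright on the landing at sleeve x ≈ 75 mm. Now I'll lay the rod back in its old place.

>>> send_rows --commands '[[[-0.0307,-0.006,0,0],[-0.0307,-0.006,0,0],[-0.0307,-0.006,0,0],[0,0,0,-0.077],[0,0,0,-0.077],[0,0,0.008,0],[0,0,0.006,0],[0,0,0.003,0],[0,0,0.0015,0],[0,0,0,0],[0,0,0,0]]]'

```text
t: 17.77
ee_pos: [0.4797, -0.1101, -0.011]
eef_rot: [180.0, 0.0, 91.6]
wrist_force: [0.5, -0.5, -0.0]
gripper_width: 0.27
```

>>> send_rows --commands '[[[0,0,0.0007,0],[0,0,0,0]]]'

```text
t: 18.02
ee_pos: [0.4795, -0.1101, -0.0119]
eef_rot: [180.0, 0.0, 91.6]
wrist_force: [0.4, -0.3, -1.2]
gripper_width: 0.264
```

>>> send_rows --commands '[[[0,0,0,0],[0,0,0,0],[0,0,0,0],[0,0,0,0],[0,0,-0.01,0],[0,0,-0.03,0],[0,0,-0.05,0],[0,0,-0.05,0],[0,0,-0.05,0],[0,0,0,0]]]' --hand 0.05

```text
t: 19.27
ee_pos: [0.4824, -0.1113, 0.1838]
eef_rot: [179.4, 0.3, 91.6]
wrist_force: [-0.3, 0.3, -0.1]
gripper_width: 0.586
```

```bash
python3 - <<'E'
from h import *
t=imaging.read_camera("top");s=imaging.read_camera("scene")
cv2.imwrite('pics/tp13.png',t);cv2.imwrite('pics/sc13.png',s)
crop(s,270,170,370,330,4,'pics/s13.png')
print(get_state()['ee_pos'],get_state()['wrist_force'])
E
```

```text
[ 0.47947039 -0.11000621  0.17860182] [ 0.54185153  0.15780615 -0.06937833]
```

View pics/s13.png

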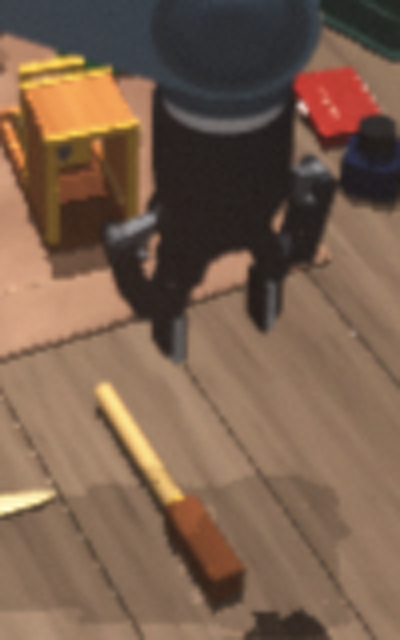

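```bash
python3 - <<'E'
from h import *
print('green',atz("top",[(239,172),(241,178)],.03), 'yellow',atz("top",[(259,240)],.03),'mug',atz("top",[(202,186),(222,187)],.05))
E
```

```text
green [[0.63940692 0.42915727 0.03      ]
 [0.61852509 0.4158114  0.03      ]] yellow [[0.40929768 0.2927861  0.03      ]] mug [[0.55341054 0.5408822  0.05      ]
 [0.56543548 0.46895158 0.05      ]]
```

>>> send_rows --commands '[[[0,0,0,0.077],[0,0,0,0.077],[0.0471,0.0023,0,0],[0.0471,0.0023,0,0],[0.0471,0.0023,0,0],[0.0471,0.0023,0,0],[0.0471,0.0023,0,0],[0.0471,0.0023,0,0],[0.0471,0.0023,0,0],[0.0471,0.0023,0,0],[0.0471,0.0023,0,0],[0,0,0,0],[0,0,0,0]]]' --hand 0.08

```text
t: 21.0
ee_pos: [0.5522, 0.3073, 0.176]
eef_rot: [-179.8, 0.1, 82.8]
wrist_force: [-0.9, 0.2, -0.1]
gripper_width: 0.935
```

```bash
python3 - <<'E'
from h import *
t=imaging.read_camera("top");s=imaging.read_camera("scene")
cv2.imwrite('pics/tp14.png',t);cv2.imwrite('pics/sc14.png',s)
crop(s,240,100,340,220,5,'pics/s14.png');crop(t,200,150,320,250,5,'pics/t14.png')
print(get_state()['ee_pos'],get_state()['eef_rot'])
E
```

```text
[0.55274693 0.30674255 0.17700365] [-1.79897120e+02  6.45234256e-02  8.27140716e+01]
```

View pics/s14.png

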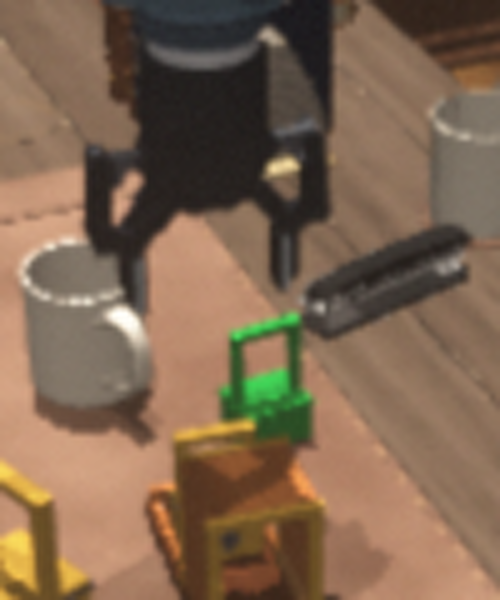

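View pics/t14.png

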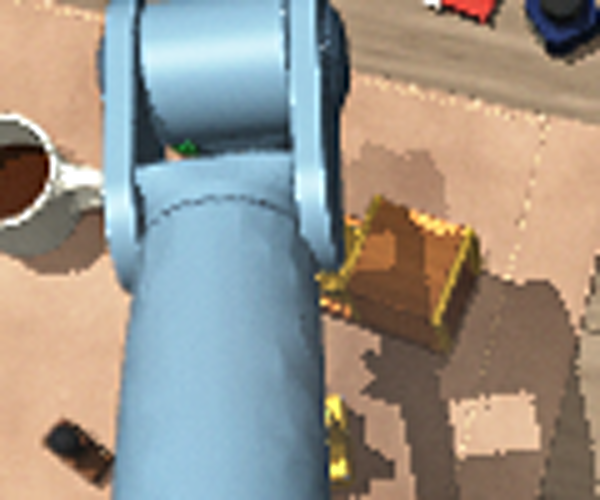

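```bash
python3 - <<'E'
from tri import *
p=get_state()['ee_pos'];a=np.radians(82.8)
ty=np.array([np.sin(a),-np.cos(a),0])
for z in(.18,.2,.215): print(z,proj("scene",[p*[1,1,0]+[0,0,z]+s*.04*ty for s in(-1,1)]).round(1).tolist())
S=[.544,.2336,np.radians(82.9)]
print(proj("scene",w(S,[(.075,.026,.104),(.075,-.026,.104)])).round(1).tolist())
E
python3 - <<'E'
from lo import *
run("scene","pics/sc14.png",.075,(260,160,330,230),9,"pics/l4.png")
E
```

```text
[0.5435 0.2324] 82.66
[ 0.4787 -0.1051] 91.47
[ 0.6306 -0.3023] 344.19
[ 0.29  1.09 -0.03 -0.7  -0.29  1.   -0.29 -1.09  0.45 -1.49 -0.02 -1.19]
0.7179816197461646
0.18 [[268.9, 166.7], [294.5, 162.4]]
0.2 [[268.6, 160.9], [294.5, 156.7]]
0.215 [[268.4, 156.6], [294.4, 152.4]]
[[274.4, 186.4], [290.5, 183.5]]
```

View pics/l4.png

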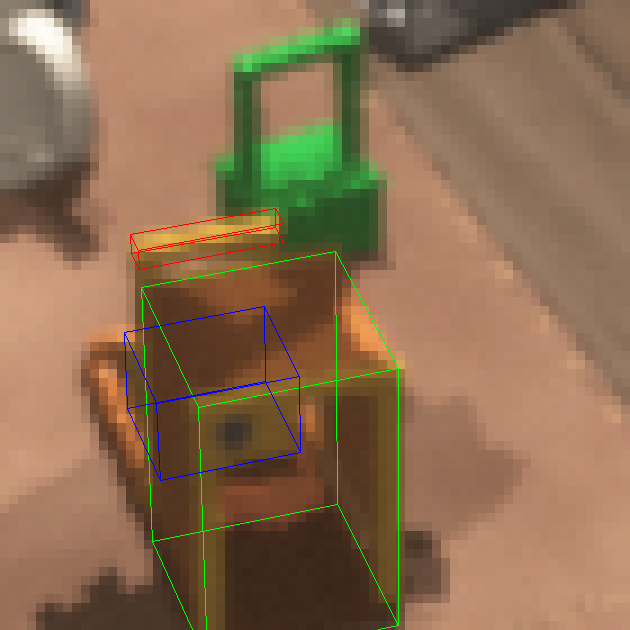

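>>> send_rows --commands '[[[0.001,0,0.025,0],[0,0,0.025,0],[0,0,0.025,0],[0,0,0.02,0],[0,0,0,0]]]'

```text
t: 21.72
ee_pos: [0.5521, 0.3078, 0.0811]
eef_rot: [-179.8, 0.1, 82.7]
wrist_force: [-0.4, -1.0, 0.2]
gripper_width: 0.936
```

```bash
python3 - <<'E'
from h import *
s=imaging.read_camera("scene")
crop(s,250,130,330,230,6,'pics/s15.png')
print(get_state()['ee_pos'],get_state()['wrist_force'])
E
```

```text
[0.55318865 0.30836369 0.08270053] [0.22183579 0.50444775 0.45392702]
```

View pics/s15.png

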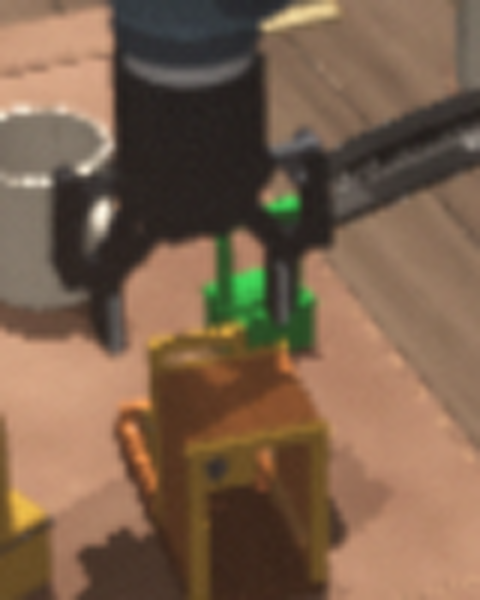

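>>> send_rows --commands '[[[0,0,0.015,0],[0,0,0.015,0],[0,0,0.01,0],[0,0,0,0],[0,0,0,0]]]'

```text
t: 22.4
ee_pos: [0.5537, 0.3091, 0.0434]
eef_rot: [180.0, -0.0, 82.8]
wrist_force: [-0.2, 0.4, 0.4]
gripper_width: 0.939
```

```bash
python3 - <<'E'
from h import *
s=imaging.read_camera("scene")
crop(s,250,130,330,230,6,'pics/s16.png')
print(get_state()['ee_pos'],get_state()['wrist_force'])
E
```

```text
[0.55384129 0.30907775 0.04362227] [ 0.52453465 -0.25181387  0.20913493]
```

View pics/s16.png

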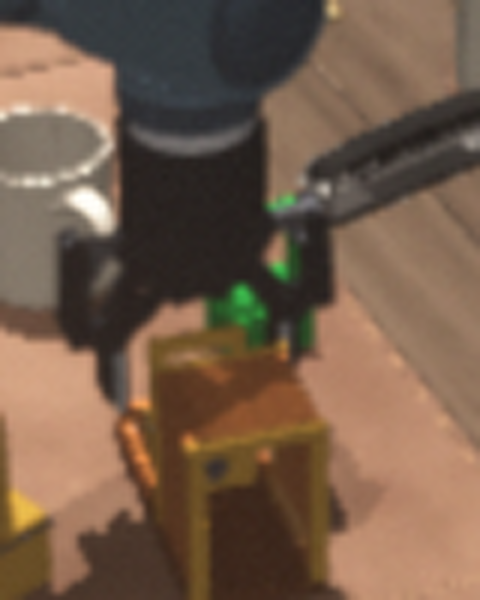

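>>> send_rows --commands '[[[0,0,0.004,0],[0,0,0,0]]]'

```text
t: 22.7
ee_pos: [0.5532, 0.3089, 0.0389]
eef_rot: [-180.0, 0.0, 82.8]
wrist_force: [0.2, -0.8, -0.1]
gripper_width: 0.936
```

>>> send_rows --commands '[[[0,0,0,0],[0,0,0,0],[0,0,0,0],[0,0,0,0],[0,0,0,0]]]' --hand 0.035 --squeeze 60

```text
t: 23.32
ee_pos: [0.5536, 0.309, 0.0394]
eef_rot: [180.0, -0.0, 82.8]
wrist_force: [-0.9, 0.0, 2.3]
gripper_width: 0.604
```

>>> send_rows --commands '[[[0,0,-0.01,0],[0,0,-0.03,0],[0,0,-0.05,0],[0,0,-0.05,0],[0,0,-0.05,0],[0,0,-0.03,0],[0,0,0,0]]]'

```text
t: 24.2
ee_pos: [0.5544, 0.3093, 0.262]
eef_rot: [179.7, -0.1, 82.8]
wrist_force: [-0.3, 0.8, -3.6]
gripper_width: 0.601
```

```bash
python3 - <<'E'
from h import *
t=imaging.read_camera("top");s=imaging.read_camera("scene")
cv2.imwrite('pics/sc17.png',s);cv2.imwrite('pics/tp17.png',t)
crop(s,240,60,340,220,4,'pics/s17.png')
print(get_state()['ee_pos'],get_state()['wrist_force'])
E
```

```text
[0.55242301 0.30855587 0.25710561] [ 0.11298825 -0.82697626 -4.26889364]
```

View pics/s17.png

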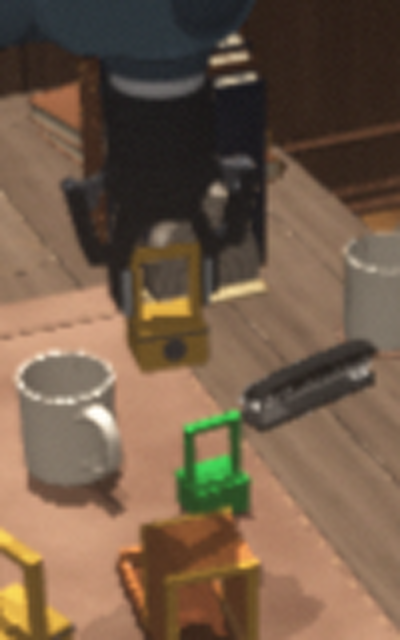

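>>> send_rows --commands '[[[0,0,0,0.172],[0,0,0,0.172],[0,0,0,0.172],[0,0,0,0.172],[0,0,0,0.172],[0,0,0,0.172],[0,0,0,0.172],[0,0,0,0.172],[0,0,0,0.172],[0,0,0,0.172],[0,0,0,0]]]'

```text
t: 25.68
ee_pos: [0.5522, 0.3084, 0.2559]
eef_rot: [179.8, 0.2, -15.7]
wrist_force: [-0.2, -0.4, -3.3]
gripper_width: 0.603
```

>>> send_rows --commands '[[[0.0059,0.0473,0,0],[0.0059,0.0473,0,0],[0.0059,0.0473,0,0],[0.0059,0.0473,0,0],[0.0059,0.0473,0,0],[0.0059,0.0473,0,0],[0.0059,0.0473,0,0],[0.0059,0.0473,0,0],[0.0059,0.0473,0,0],[0.0059,0.0473,0,0],[0.0059,0.0473,0,0],[0.0059,0.0473,0,0],[0,0,0,0],[0,0,0,0]]]'

```text
t: 27.42
ee_pos: [0.4668, -0.2559, 0.2578]
eef_rot: [-179.9, 0.1, -15.7]
wrist_force: [-0.1, -0.3, -2.9]
gripper_width: 0.602
```

```bash
python3 - <<'E'
from h import *
t=imaging.read_camera("top");s=imaging.read_camera("scene")
cv2.imwrite('pics/sc18.png',s);cv2.imwrite('pics/tp18.png',t)
crop(s,300,200,460,380,4,'pics/s18.png')
print(get_state()['ee_pos'],get_state()['eef_rot'],get_state()['wrist_force'])
E
```

```text
[ 0.46728099 -0.25536612  0.25843708] [-1.79955320e+02  5.91285437e-02 -1.56386766e+01] [ 0.14983242  0.3095341  -3.19075612]
```

View pics/s18.png

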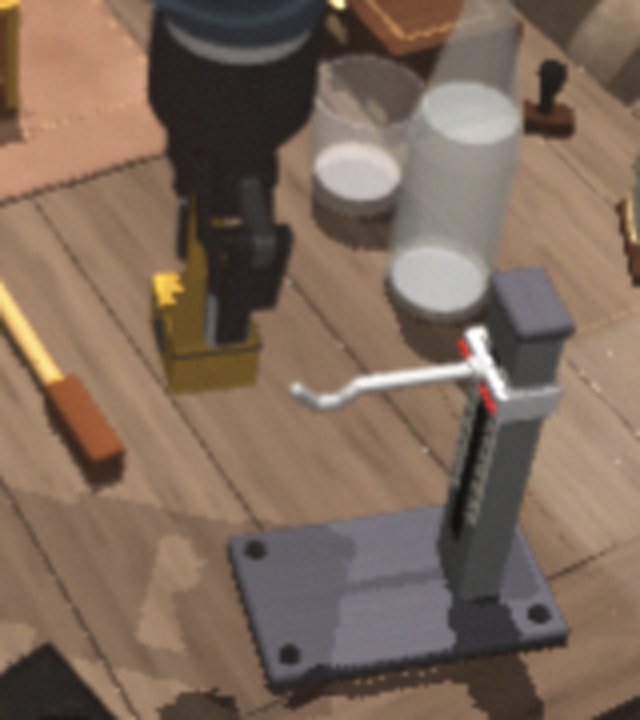

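View pics/tp18.png

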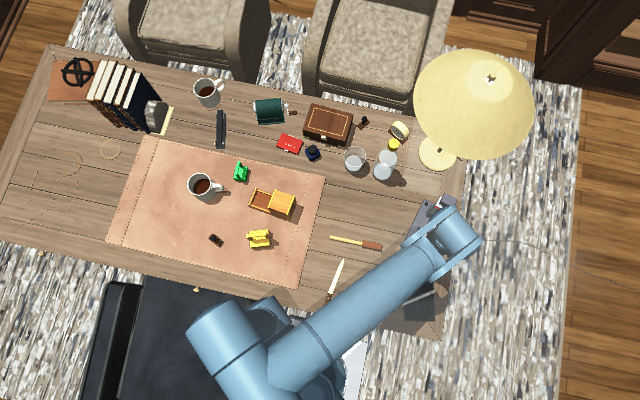

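```bash
cat > hk.py <<'E'
from ov import *
def run(src,name,p,yaw,ez,win=(320,220,460,340),s=5.5,cam="scene",hz=0):
    Sc=[.6308,-.302,np.radians(344.2)];W=[p[0],p[1],np.radians(yaw)];b=ez-.057
    g,r,bl,y=(0,255,0),(0,0,255),(255,0,0),(255,255,0)
    it=[(Sc,(-.117,-.083,-.004,.004,.177-hz,.185-hz),g),(Sc,(-.083,-.03,-.004,.004,.187-hz,.195-hz),g),(Sc,(-.013,.013,-.02,.02,.012,.241),g),
    (W,(-.022,.022,-.026,.026,b,b+.034),bl),(W,(-.005,.005,-.026,.026,b+.08,b+.088),r)]
    overlay(src,cam,win,s,it,name)
E
python3 - <<'E'
from hk import *
run('pics/sc18.png','pics/k1.png',(.4673,-.2555),-15.7,.258+.0336)
E
```

```text
(no output)
```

View pics/k1.png

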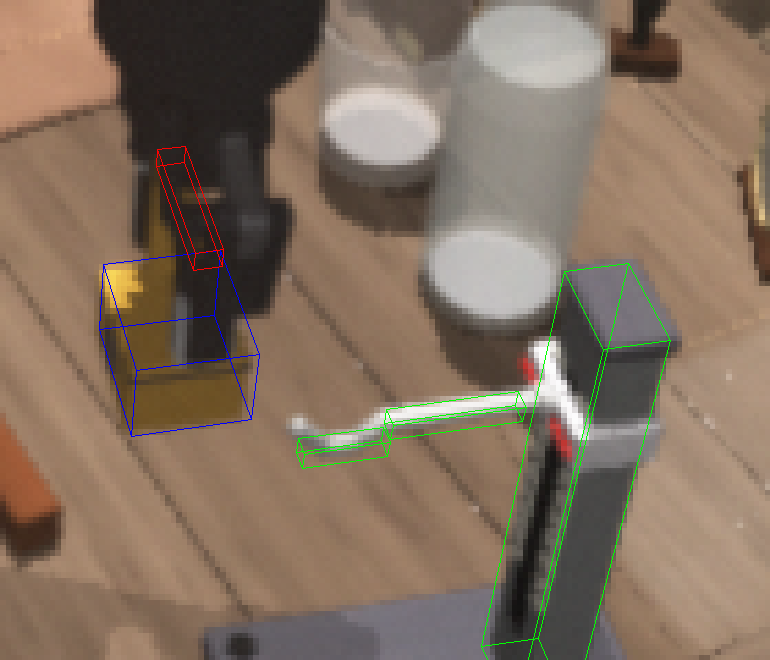

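>>> send_rows --commands '[[[0,0,0.03,0],[0,0,0.03,0],[0,0,0.025,0],[0,0,0.015,0],[0,0,0,0],[0,0,0,0]]]'

```text
t: 28.28
ee_pos: [0.4681, -0.2569, 0.1604]
eef_rot: [179.9, -0.1, -15.7]
wrist_force: [-0.2, -0.8, -3.7]
gripper_width: 0.595
```

```bash
python3 - <<'E'
from hk import *
t=imaging.read_camera("top");s=imaging.read_camera("scene")
cv2.imwrite('pics/sc19.png',s);cv2.imwrite('pics/tp19.png',t)
p=get_state()['ee_pos'];print(p)
run('pics/sc19.png','pics/k2.png',p[:2],-15.7,p[2]+.0336,win=(320,240,440,340),s=6.5)
E
```

```text
[ 0.46802931 -0.25707893  0.16052757]
```

View pics/k2.png

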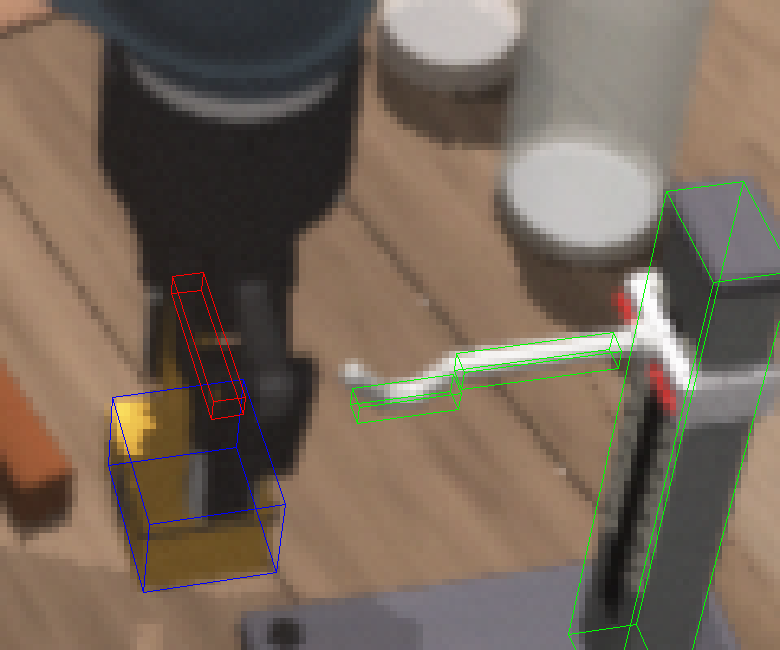

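>>> send_rows --commands '[[[0,0,0.005,0],[0.01,0,0,0],[0.01,0,0,0],[0.01,0,0,0],[0,0,0,0],[0,0,0,0]]]'

```text
t: 29.12
ee_pos: [0.4961, -0.2646, 0.1539]
eef_rot: [-180.0, 0.0, -15.8]
wrist_force: [-0.5, -0.6, -3.3]
gripper_width: 0.596
```

```bash
python3 - <<'E'
from hk import *
s=imaging.read_camera("scene")
cv2.imwrite('pics/sc20.png',s)
p=get_state()['ee_pos'];print(p,get_state()['wrist_force'])
run('pics/sc20.png','pics/k3.png',p[:2],-15.7,p[2]+.0336,win=(320,240,440,340),s=6.5)
E
```

```text
[ 0.49600852 -0.26457491  0.15393112] [ 0.36037985  0.41138693 -2.85356423]
```

View pics/k3.png

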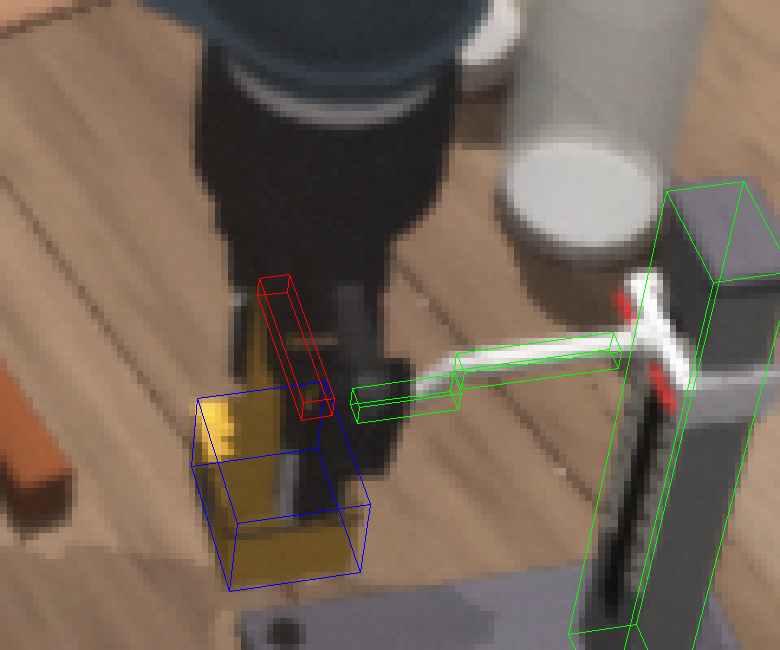

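>>> send_rows --commands '[[[0.008,0,0,0],[0.008,0,0,0],[0.008,0,0,0],[0,0,0,0]]]'

```text
t: 29.68
ee_pos: [0.5198, -0.2715, 0.1541]
eef_rot: [180.0, -0.0, -15.8]
wrist_force: [-0.0, -1.1, -3.6]
gripper_width: 0.599
```

>>> send_rows --commands '[[[0.008,0,0,0],[0.007,0,0,0],[0,0,0,0],[0,0,0,0]]]'

```text
t: 30.18
ee_pos: [0.5336, -0.2752, 0.154]
eef_rot: [-180.0, 0.0, -15.8]
wrist_force: [-0.5, 0.7, -2.8]
gripper_width: 0.6
```

```bash
python3 - <<'E'
from hk import *
s=imaging.read_camera("scene");t=imaging.read_camera("top")
cv2.imwrite('pics/sc21.png',s);cv2.imwrite('pics/tp21.png',t)
p=get_state()['ee_pos'];print(p,get_state()['wrist_force'])
run('pics/sc21.png','pics/k4.png',p[:2],-15.7,p[2]+.0336,win=(330,240,450,340),s=6.5)
d=p[:2]-np.array([.5346,-.2748]);print(d@[.9622,-.2723],d@[.2723,.9622])
E
```

```text
[ 0.53353229 -0.2752311   0.15402916] [ 0.45430774 -0.6069183  -2.67652294]
-0.0009099669232427071 -0.0007055415108706042
```

View pics/k4.png

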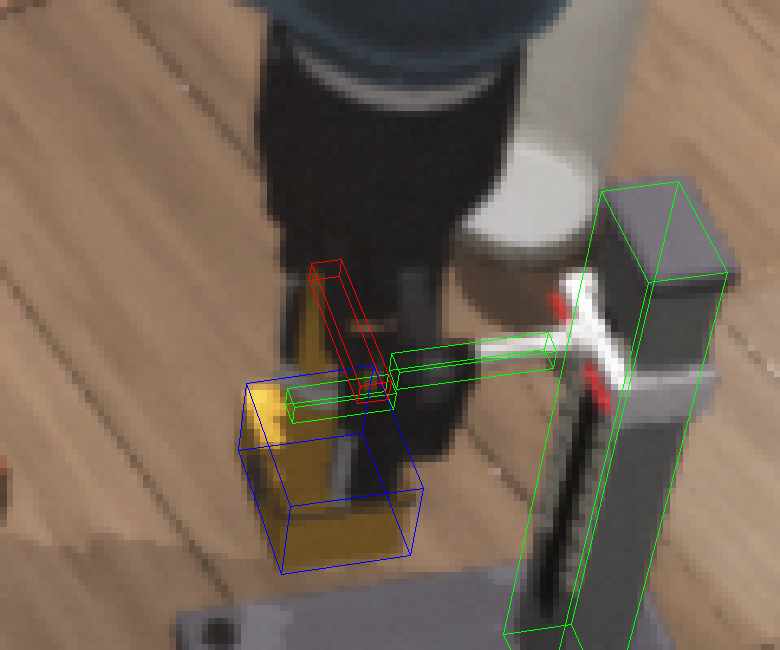

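>>> send_rows --commands '[[[0,0,0.004,0],[0,0,0.004,0],[0,0,0.004,0],[0,0,0.003,0],[0,0,0.002,0],[0,0,0.002,0],[0,0,0.002,0],[0,0,0,0]]]'

```text
t: 31.28
ee_pos: [0.5336, -0.2752, 0.1329]
eef_rot: [-180.0, 0.0, -15.8]
wrist_force: [-0.3, 0.0, -3.4]
gripper_width: 0.602
```

>>> send_rows --commands '[[[0,0,0.002,0],[0,0,0.002,0],[0,0,0.002,0],[0,0,0.002,0],[0,0,0,0]]]'

```text
t: 31.9
ee_pos: [0.5337, -0.2753, 0.125]
eef_rot: [-180.0, -0.0, -15.8]
wrist_force: [0.9, 0.1, -2.3]
gripper_width: 0.6
```

```bash
python3 - <<'E'
from hk import *
s=imaging.read_camera("scene");f=[]
cv2.imwrite('pics/sc22.png',s)
crop(s,330,240,450,340,6,'pics/k5.png')
print(get_state()['ee_pos'],get_state()['wrist_force'])
E
```

```text
[ 0.5337925  -0.27538212  0.12517111] [ 0.52249172 -1.02233661 -3.37906797]
```

View pics/k5.png

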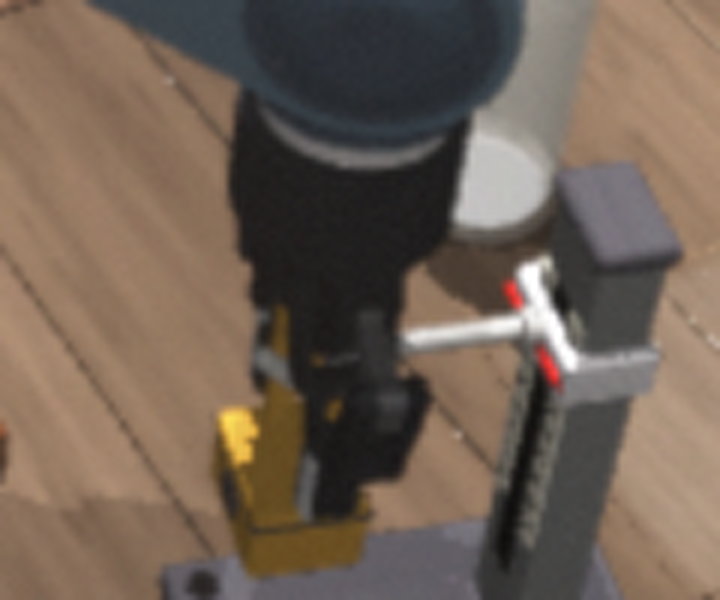

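>>> send_rows --commands '[[[0,0,0.002,0],[0,0,0.002,0],[0,0,0.002,0],[0,0,0.002,0],[0,0,0.002,0],[0,0,0,0]]]'

```text
t: 32.7
ee_pos: [0.5338, -0.2754, 0.115]
eef_rot: [180.0, -0.0, -15.8]
wrist_force: [-0.1, -0.3, -1.0]
gripper_width: 0.6
```

>>> send_rows --commands '[[[0,0,0.002,0],[0,0,0.002,0],[0,0,0.002,0],[0,0,0.002,0],[0,0,0,0],[0,0,0,0]]]'

```text
t: 33.45
ee_pos: [0.5338, -0.2754, 0.1072]
eef_rot: [180.0, -0.0, -15.8]
wrist_force: [1.0, -0.5, -0.6]
gripper_width: 0.597
```

```bash
python3 - <<'E'
from hk import *
s=imaging.read_camera("scene");f=[]
cv2.imwrite('pics/sc23.png',s)
crop(s,330,240,450,340,6,'pics/k6.png')
print(get_state()['ee_pos'],get_state()['wrist_force'])
E
```

```text
[ 0.53378427 -0.27537221  0.10722753] [ 1.47087951 -0.69001398 -0.53719294]
```

View pics/k6.png

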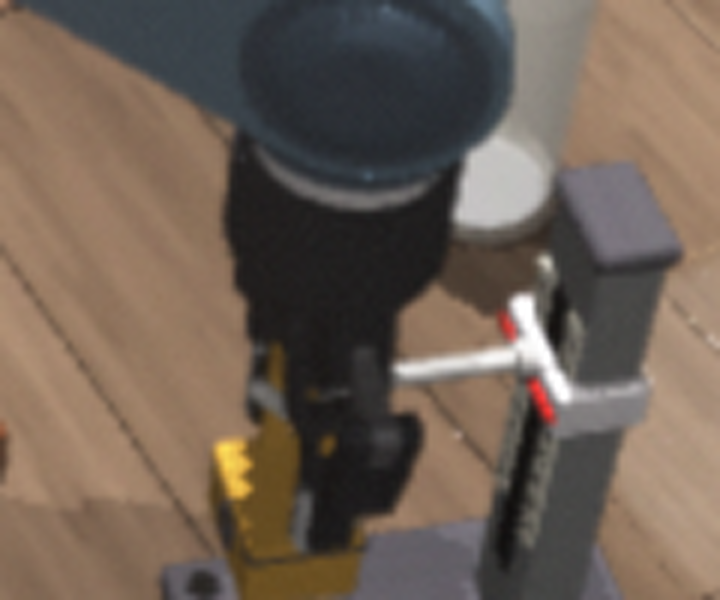

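>>> send_rows --commands '[[[0,0,0.0015,0],[0,0,0.0015,0],[0,0,0.001,0],[0,0,0,0]]]'

```text
t: 34.0
ee_pos: [0.5337, -0.2754, 0.1031]
eef_rot: [180.0, -0.0, -15.8]
wrist_force: [1.0, -1.3, 0.7]
gripper_width: 0.601
```

>>> send_rows --commands '[[[0,0,0,0]]]'

```text
t: 34.12
ee_pos: [0.5337, -0.2754, 0.1032]
eef_rot: [180.0, -0.0, -15.8]
wrist_force: [1.6, -0.5, -0.6]
gripper_width: 0.597
```

>>> send_rows --commands '[[[0,0,0,0]]]'

```text
t: 34.25
ee_pos: [0.5338, -0.2754, 0.1032]
eef_rot: [180.0, -0.0, -15.8]
wrist_force: [2.2, -0.3, -0.4]
gripper_width: 0.601
```

>>> send_rows --commands '[[[0,0,0,0]]]'

```text
t: 34.38
ee_pos: [0.5338, -0.2754, 0.1032]
eef_rot: [180.0, -0.0, -15.8]
wrist_force: [2.0, -1.5, -0.5]
gripper_width: 0.605
```

>>> send_rows --commands '[[[0.0015,0,0,0],[0.0015,0,0,0],[0,0,0,0]]]'

```text
t: 34.75
ee_pos: [0.5361, -0.2759, 0.1026]
eef_rot: [-180.0, 0.1, -15.8]
wrist_force: [-0.6, 0.1, -0.4]
gripper_width: 0.603
```

>>> send_rows --commands '[[[0,0,0,0]]]'

```text
t: 34.88
ee_pos: [0.5362, -0.2759, 0.1027]
eef_rot: [-180.0, 0.1, -15.8]
wrist_force: [-2.5, 1.4, 0.1]
gripper_width: 0.601
```

>>> send_rows --commands '[[[0,0,0,0]]]'

```text
t: 35.0
ee_pos: [0.5362, -0.2759, 0.1028]
eef_rot: [-180.0, 0.1, -15.8]
wrist_force: [-1.5, 0.5, -0.1]
gripper_width: 0.601
```

```bash
python3 - <<'E'
from hk import *
s=imaging.read_camera("scene");f=[]
cv2.imwrite('pics/sc24.png',s)
crop(s,330,240,430,340,7,'pics/k7.png')
p=get_state()['ee_pos'];print(p,get_state()['wrist_force'])
d=p[:2]-np.array([.5346,-.2748]);print(d@[.9622,-.2723],d@[.2723,.9622])
E
```

```text
[ 0.53622486 -0.27590874  0.10286379] [-1.62254299 -0.22111017  0.59755091]
0.0018653465550198469 -0.0006243768111292174
```

View pics/k7.png

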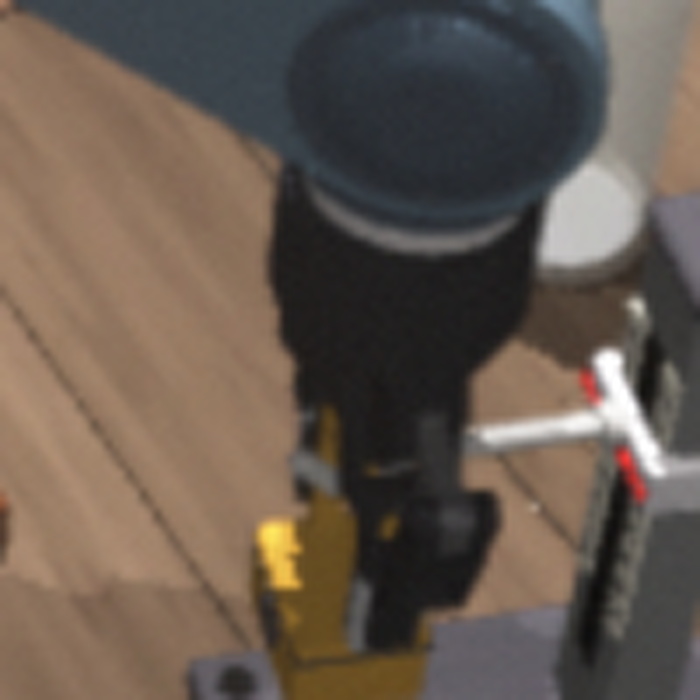

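>>> send_rows --commands '[[[-0.0015,0,0,0],[0,0,0,0],[0,0,0,0]]]'

```text
t: 35.42
ee_pos: [0.5358, -0.276, 0.1036]
eef_rot: [180.0, -0.1, -15.8]
wrist_force: [3.2, -0.0, -0.9]
gripper_width: 0.6
```

>>> send_rows --commands '[[[0,0,0,0],[0,0,0,0],[0,0,0,0],[0,0,0,0],[0,0,0,0],[0,0,0,0],[0,0,0,0],[0,0,0,0]]]' --hand 0.075

```text
t: 36.42
ee_pos: [0.5351, -0.2757, 0.1031]
eef_rot: [180.0, 0.0, -15.8]
wrist_force: [-0.0, -0.8, 0.4]
gripper_width: 0.876
```

```bash
python3 - <<'E'
from hk import *
s=imaging.read_camera("scene");f=[]
cv2.imwrite('pics/sc25.png',s)
crop(s,330,240,430,340,7,'pics/k8.png')
p=get_state()['ee_pos'];print(p,get_state()['wrist_force'])
E
```

```text
[ 0.53513445 -0.2757405   0.10308988] [ 0.72425773 -0.32916358  0.81561878]
```

View pics/k8.png

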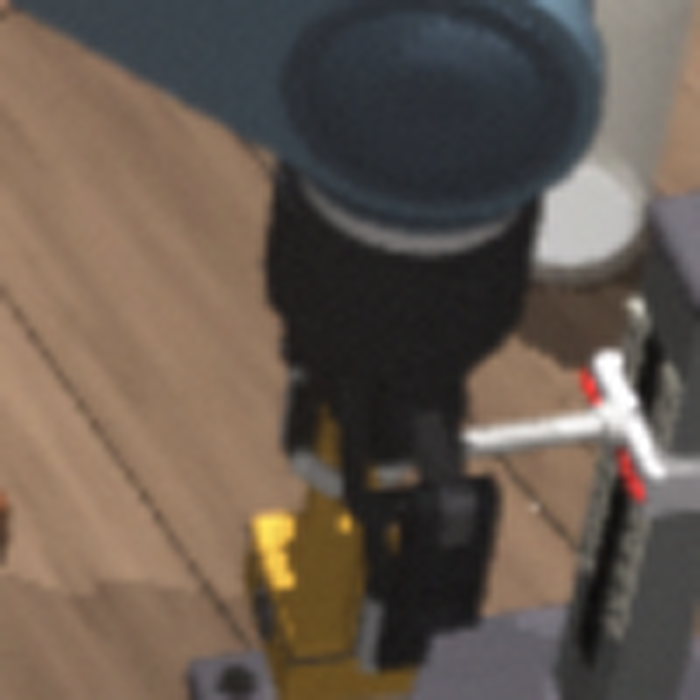

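>>> send_rows --commands '[[[0,0,0,0],[0,0,0,0],[0,0,0,0],[0,0,0,0],[0,0,0,0],[0,0,0,0],[0,0,0,0],[0,0,0,0]]]' --hand 0.085

```text
t: 37.48
ee_pos: [0.5351, -0.2757, 0.1031]
eef_rot: [180.0, 0.0, -15.8]
wrist_force: [-0.1, -0.2, -0.0]
gripper_width: 0.994
```

>>> send_rows --commands '[[[0,0,-0.01,0],[0,0,-0.015,0],[0,0,-0.02,0],[0,0,-0.02,0],[0,0,-0.03,0],[0,0,-0.04,0],[0,0,-0.05,0],[0,0,-0.05,0],[0,0,0,0]]]'

```text
t: 38.6
ee_pos: [0.5368, -0.2769, 0.3457]
eef_rot: [179.7, -0.6, -15.8]
wrist_force: [0.7, -0.3, -0.3]
gripper_width: 0.996
```

>>> send_rows --commands '[[[-0.05,-0.02,0,0],[-0.05,-0.02,0,0],[-0.03,-0.04,0,0],[0,-0.05,0,0],[0,0,0,0],[0,0,0,0],[0,0,0,0],[0,0,0,0]]]'

```text
t: 39.6
ee_pos: [0.4452, -0.1161, 0.3379]
eef_rot: [-180.0, 0.0, -15.9]
wrist_force: [1.1, 0.8, -0.0]
gripper_width: 0.995
```

```bash
python3 - <<'E'
from hk import *
s=imaging.read_camera("scene");t=imaging.read_camera("top")
cv2.imwrite('pics/sc26.png',s);cv2.imwrite('pics/tp26.png',t)
crop(s,330,220,460,380,4.5,'pics/k9.png')
p=get_state()['ee_pos'];print(p,get_state()['wrist_force'])
E
```

```text
[ 0.44528394 -0.11585831  0.33791716] [ 0.11418187  0.06006325 -0.29809392]
```

View pics/k9.png

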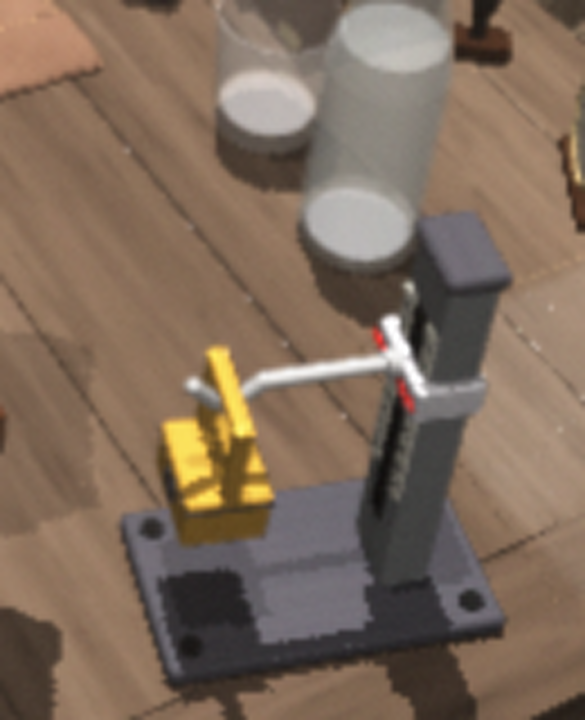

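View pics/sc26.png

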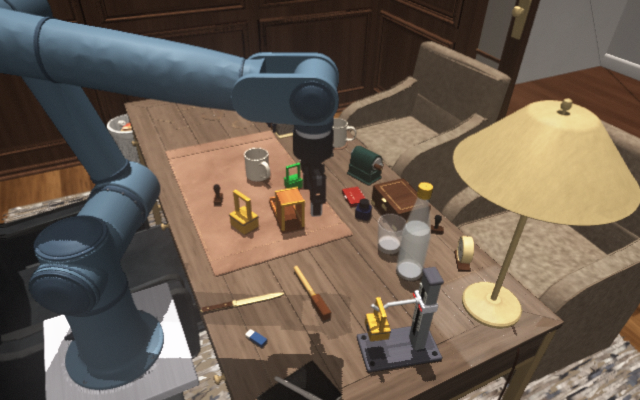

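The weight hangs upright in the hook's seat at about (377,318). The rod lies flat at (312,290) and the bystanders are where they were. I'll check that it's still, then hand in.

>>> send_rows --commands '[[[0,0,0,0],[0,0,0,0],[0,0,0,0],[0,0,0,0],[0,0,0,0],[0,0,0,0],[0,0,0,0],[0,0,0,0]]]'

```text
t: 40.7
ee_pos: [0.4454, -0.1153, 0.3381]
eef_rot: [-180.0, -0.0, -15.8]
wrist_force: [-0.5, -0.1, -0.6]
gripper_width: 0.995
```

```bash
python3 - <<'E'
from hk import *
a=cv2.imread('pics/sc26.png').astype(int)
s=imaging.read_camera("scene"); cv2.imwrite('pics/sc27.png',s)
d=np.abs(s.astype(int)-a)[280:380,350:450].max(2); print(d.max(),d.mean())
run('pics/sc27.png','pics/k10.png',(.5346,-.2748),-15.8,.185-.023-.024,win=(330,260,450,370),s=6,hz=.024)
E
```

```text
29 1.7636
```

View pics/k10.png

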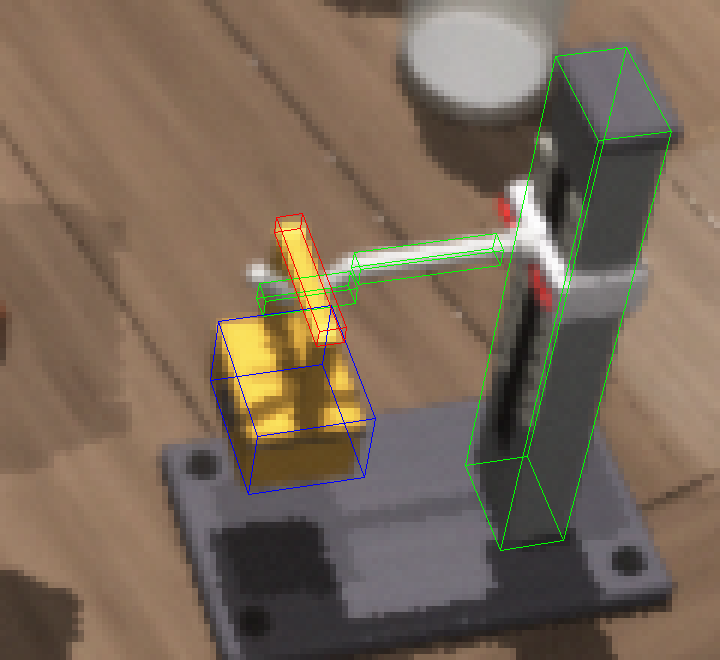

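The picture matches the model of a weight seated in a hook sunk about 24 mm, and it is still. Handing in.

```bash
python3 - <<'E'
from plant import order
print(order.hand_in())
E
```

```text
the job is handed in; nothing more can be done
None
```

The brass weight is hanging upright and still by its stirrup on the scale's hook, and I have handed the job in at about 41 s. No verdict was reported.

- **Push:** I picked up the rod by its grip and pushed the weight out with about 5 N. It stood upright on the landing at about sleeve x = 75 mm.
- **Rod:** I laid it flat on the bare desk close to its old place.
- **Hanging:** I gripped the weight across its uprights, threaded the stirrup over the hook and lowered it in 1–2 mm steps until the wrist carried almost none of its weight. Then I let go and backed away.

**Last checks:**
- The picture overlay matches the weight in the hook's seat with the hook sunk about 24 mm.
- Two pictures about a second apart differ only by what looks like image noise.
- The rod lies flat, the bystanders look unmoved, and the arm was clear of everything.

**What disagreed:**
- **Height reading:** the fingertips stood about 30 mm higher than the TCP height and `ctrl.tips_ahead` imply. My first try at the rod closed in the air just above it, touching nothing. I measured the offset in the pictures and used it for the rest of the job.
- **Sideways force:** just before release, 1–3 N showed along the hook, changing sign with a 3 mm shift. I took the stirrup bar to be in the seat and let go near the middle.

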